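# Line clearance at the labeller: interlocked drawers, stray caps, release selector

## Task

Clear the line at the labeller: the left drawer of the grey chest cannot be shut because an empty label core stands in it, so take it out, stand it upright on the bench or on the chest, out of the way, and shut that drawer fully; this frees the right drawer. Then pull the right drawer out, put every loose yellow cap on the bench or on the chest into it, and shut it fully. Only then lift the clear guard on the release station, turn the selector clockwise to its stop, and close the guard again; leave the brush and the bottle at the right where they are.

Things in the scene. Friction and masses are not known exactly. Their poses are not given: they have to be found in the camera images.
- chest: low two-drawer chest fixed on the bench left of the labeller, 170 deep x 252 wide x 60 mm high, flat top. Origin: centre of its underside; x from front to back (drawers open along -x), y to its left. Left (+y) label drawer, right cap drawer. A pin between them blocks one drawer after 3 mm while the other is out by over 5 mm. Opening under the top ends 52 mm, drawer floors lie 13 mm above the bench
- label_drawer (a joint): how far the left (label) drawer is out, m: 0 shut, 0.115 fully out; slides with about 1 to 2 N and stays where it is left
- cap_drawer (a joint): how far the right (cap) drawer is out, m: 0 shut, 0.115 fully out; slides with about 1 to 2 N and stays where it is left
- label_drawer_handle (a point): middle of the left drawer's bow handle: a horizontal steel bar 10 mm thick, 68 mm long, parallel to the drawer's front and 42 mm (centre) in front of it, so 37 mm clear behind the bar; 38 mm above the bench, 22 mm below the chest's top. Axes as the chest's
- cap_drawer_handle (a point): middle of the right drawer's bow handle, the same as the left one
- cap_drawer_floor (a point): centre of the inner floor of the right (cap) drawer, moving with it; the inside is 129 mm (x) by 90 mm (y), walls 4 mm thick and 32 mm high above the floor. Drawn fully out, all but the rear 14 mm of the inside lies in front of the chest's top. Axes as the chest's
- core: empty label core: a white tube standing upright, 44 mm across, 48 mm tall, to be gripped across the outside, about 40 g; origin at the centre of its underside. It starts standing on the floor of the open left drawer (13 mm above the bench) and is too tall to pass under the chest's top
- cap_a: yellow screw cap, 29 mm across, 17 mm tall, about 12 g, lying flat on the bench or on top of the chest; origin at the centre of its underside as it lies. Absent in some runs.
- cap_b: yellow screw cap, 29 mm across, 17 mm tall, about 12 g, lying flat on the bench or on top of the chest; origin at the centre of its underside as it lies. Absent in some runs.
- cap_c: yellow screw cap, 29 mm across, 17 mm tall, about 12 g, lying flat on the bench or on top of the chest; origin at the centre of its underside as it lies. Absent in some runs.
- cap_d: yellow screw cap, 29 mm across, 17 mm tall, about 12 g, lying flat on the bench or on top of the chest; origin at the centre of its underside as it lies. Absent in some runs.
- station: release station fixed on the bench in front of the labeller at the right: a low grey box 70 (x) x 96 (y) x 26 mm high with a selector on top under a clear hinged guard. Origin: centre of its underside
- selector (a joint): angle of the selector, rad: about 0 at the start, 1.05 at its stop; it grows clockwise seen from above; turns with about 0.04 N m and stays
- selector_grip (a point): grip point of the selector, on its upright axis, 50 mm above the bench: a black bar 36 mm long, 12 mm thick, standing 35 to 57 mm above the bench on a disc 36 mm across. x runs along the bar and turns with it, so the bar is pinched along this frame's y
- guard (a joint): opening angle of the clear guard over the selector, rad: 0 shut, 1.75 fully open, where it stays by itself (it falls open past about 1 rad and falls shut below)
- guard_hinge (a point): middle of the guard's hinge, 28 mm above the bench, on the right (-y) side of the station; the hinge runs along this frame's x, which is the station's x, and the guard opens by lifting its left side up and over to the right
- guard_tab (a point): grip point on the guard's black lift tab, 109 mm (y) and 34 mm (up) from the hinge when shut, 62 mm above the bench; axes turn with the guard. Flat tab 18 mm wide (x), 6 mm thick, reaching 35 mm beyond the guard's left edge; pinch it across its 18 mm width (fingers closing parallel to the hinge): it then turns between them as the guard swings. Guard 66 (x) x 88 (y), shut top 64 mm above the bench
- labeller: the labelling machine, fixed: it stands behind x = 0.43 m for y from -0.6 to 0.25 m; origin under its middle. Its control panel is 0.2 m high, with buttons standing out of it; right of it a column with a handwheel (crank knob at x = 0.64, y = -0.39 m) reaches up to 0.51 m: swing across in front of the machine with the fingers above 0.2 m
- brush: bystander: flat brush with blue handle, 48 x 191 x 14 mm, lying in front of the middle of the labeller; leave it alone
- bottle_s: bystander: filled sauce bottle with a yellow cap screwed on, 54 mm across, 166 mm tall, standing at the right end of the bench; leave it alone. Origin: centre of its underside

How it is judged:
On the way, in this order (a step that is already met when the one before it is completed fails the run):
1. the left (label) drawer is shut (value of joint label_drawer below 0.006 m), for 0.2 s.
2. the right (cap) drawer is pulled out by 80 mm or more, the left one still shut (value of joint cap_drawer above 0.08 m and value of joint label_drawer below 0.006 m), for 0.2 s.
3. every cap lies in the right drawer (x of cap_a in the frame of cap_drawer_floor between -0.062 and 0.062 m and y of cap_a in the frame of cap_drawer_floor between -0.043 and 0.043 m and z of cap_a in the frame of cap_drawer_floor between -0.006 and 0.036 m and x of cap_b in the frame of cap_drawer_floor between -0.062 and 0.062 m and y of cap_b in the frame of cap_drawer_floor between -0.043 and 0.043 m and z of cap_b in the frame of cap_drawer_floor between -0.006 and 0.036 m and x of cap_c in the frame of cap_drawer_floor between -0.062 and 0.062 m and y of cap_c in the frame of cap_drawer_floor between -0.043 and 0.043 m and z of cap_c in the frame of cap_drawer_floor between -0.006 and 0.036 m and x of cap_d in the frame of cap_drawer_floor between -0.062 and 0.062 m and y of cap_d in the frame of cap_drawer_floor between -0.043 and 0.043 m and z of cap_d in the frame of cap_drawer_floor between -0.006 and 0.036 m), for 0.2 s.
4. the right drawer is shut with every cap in it (all of step 3 and value of joint cap_drawer below 0.006 m), for 0.2 s.
5. the selector is at its stop (value of joint selector above 0.95 rad), for 0.2 s.
At the end, for the whole second after the job is handed in: both drawers shut to within 6 mm, every cap inside the right drawer, the selector at its stop (over 0.95 rad), the guard closed (under 0.06 rad), and the label core standing upright on the bench or on top of the chest, at rest (all of step 4 and value of joint label_drawer below 0.006 m and value of joint selector above 0.95 rad and value of joint guard below 0.06 rad and (height (world z) of core between -0.008 and 0.008 m or height (world z) of core between 0.052 and 0.069 m) and angle between core's own z axis and vertical below 0.15 rad and linear speed of core below 0.02 m/s); the robot touches nothing.
It fails at once if both drawers are open by more than 20 mm at once (interlock forced) (value of joint each of label_drawer, cap_drawer above 0.02 m).
It fails at once if the brush or the bottle at the right is shifted by more than 30 mm (distance of any of brush, bottle_s from where it was at the start of the episode above 0.03 m).
Of cap_a, cap_b, cap_c, cap_d only 2 to 3 are there at a start; the rules pass over those that are not, and their reading is None.
At some moment in a run one of cap_a, cap_b, cap_c may be knocked a few centimetres aside while the robot is not near it.
It also fails if it takes over 200 s, if anything falls off the work surface, if the arm or the gripper's body presses on something with over 40 N, if the wrist force passes 120 N, or if a joint passes its speed limit or range.

## Robot

A 6-joint arm with a two-finger parallel gripper is mounted at the origin on a cart in front of the work surface, level with it; the furniture and walls round the work are solid. World frame = base frame: x ahead of the robot, y to its left, z up, the work surface at z = 0. Lengths are in m, angles in rad, forces in N, time in s.
With the tool pointing down it reaches from about 0.375 to 0.9 m from the base axis. Payload 3.1 kg.
Tool frame: the origin (TCP) lies between the finger pads; the fingertips stand 22 mm ahead of it and the grasp point (between the pads) lies 3 mm ahead of it; z points along the fingers, y is the direction in which the jaws open and shut (so a half turn about z gives the same grasp; the last joint's range is limited). The gripper opens to 85 mm and grips with 20 to 120 N. Pads are 22 mm wide; open, the fingers measure 114 mm over their backs; the gripper's body (76 mm by 85 mm) begins 54 mm behind the grasp point. The pads swing forward as they close: fully open they stand 13 mm farther back than shut.
Start: joints at [-1.452, 0.527, 1.433, -0, 1.181, -0.178], TCP at [0.183, -0.597, 0.253] pointing down, gripper open.
Joint ranges: [-3.08, 3.08], [-0.75, 2.2], [0.22, 2.44], [-1.43, 4.57], [0, 2.65], [-2.85, 2.85]. Speed limits (rad/s): [2.79, 2.79, 3.14, 3.14, 3.14, 3.14].

## Interface

Orientations are given as a unit quaternion [w, x, y, z].
In Python, from cell import env gives the robot as it stands.
- The arm moves only by the tool step_arm, never from a script. Its argument "deltas" is a list of rows, each an object with "translation": the shift along the tool's x, y, z in cm, a list of three; "delta_rot": the turn, a rotation vector about the tool's x, y, z in degrees, a list of three. In form: [{"translation": [x, y, z], "delta_rot": [ax, ay, az]}, ...]. A call has 1 to 20 rows; each row shifts and turns the commanded pose from where the row before left it, along the tool's axes as they then stand; what a row does not reach is not made up. A row lasts 1/8 s, in which the tool goes at most 62.5 mm and 10.7 degrees, less where a joint would pass 70% of its speed; a pose out of reach is approached as far as the arm can. A call is refused whole if a number of a shift passes 6.25 or a number of a turn 10.7, either way. A call with a gripper value outside its range is refused whole. "jaw" is the finger opening in cm, from 0 to 8.54, set as the call begins (left out, the last holds). The fingers move at their own pace and stop on an object; "force" is the grip in N (left out, the last holds). Time passes only in rows, so rows that do not move let the fingers close. It gives the time, the measured TCP pose, the force and the opening at its end, in the units of the state.
- env.get_state(): the state, without advancing time (a new reading comes with each control period).
- env.capture(name): name is "scene" or "top" or "wrist"; returns a dict with "color" (384x512x3 uint8, blue, green, red), "depth" (384x512 float32, m along the optical axis (not along the pixel's ray), 0 where there is no reading), "camera_matrix" (3x3 intrinsics, pixels), "rvec" (rotation vector, rad) and "tvec" (3), from world to camera coordinates, as OpenCV has them. Camera axes: x right, y down, z forward; pixel columns grow to the right and rows downward; lengths in m; the calibration is good to about 2 mm. A picture is of the moment at which its call begins.
- env.finish_job(): hands the job in, once; it reports no verdict.
Trained networks look in a picture, given as the dict that the camera call returned (one of the last four; its "shot" number tells which), for a name from the list of things; names that differ only in an ending like _2 or _b are one class to them, and where a whole thing is asked for, a point or a joint stands for the part that bears it (a point fixed in the world has none). Each returns a list of dicts, best first, with "confidence" (0 to 1); they miss things now and then, are a little off and sometimes report something else, mostly with a low value. They report only what shows in the picture. A call takes as long as a camera call.
- env.regions_of(picture, name): "pixels" (384x512 bool, what is visible of it) and "box" ([left, top, right, bottom] in pixels, round what is visible of it).
- env.place_of(picture, name): "position" ([column, row] in pixels: a listed point, or the origin of a listed thing).
The state is a dict: "time": time; "qpos": joint angles; "joint_vel": joint speeds; "effort": joint torques, N m; "eef_pos": TCP position; "tool_rot": TCP orientation; "contact_force": force on the tool from outside, world axes, zero at the start; "wrist_torque": the same for the moment, N m; "gripper_width": finger opening in m.
Only numpy, scipy, OpenCV 4.12 (cv2) and the standard library are available. Lean on these libraries where they do the work, as an engineer would, in place of code of your own. Each camera call takes 0.05 s, during which the arm holds its last target. There are 200 camera calls.

## Working session

There is one attempt and no reset: what is moved stays moved. The work goes in short steps, Python scripts to look and compute and a tool call to move; the robot and the scene stay as the last step left them, time stands still between calls to the robot, and variables do not carry over. Pictures are saved under pics/ and viewed, about 12 in all and at most 16, crops included, and the job is handed in when it is done.

Besides the shell and the picture viewer there is one more tool, called after ">>>" as name([rows], argument=value, ...), one row to a line, values as JSON. step_arm: Moves the arm, as the interface text tells. Its arguments: {"type":"object","properties":{"deltas":{"type":"array"},"jaw":{"type":"number"},"force":{"type":"number"}},"required":["deltas"]}

```bash
ls; mkdir -p pics
cat > h.py <<'E'
import numpy as np, cv2
from scipy.spatial.transform import Rotation as R
from cell import env
def cam(p):
    return cv2.Rodrigues(np.array(p["rvec"],float))[0], np.array(p["tvec"],float).ravel(), np.array(p["camera_matrix"],float)
def cloud(p):
    r,t,K=cam(p); d=p["depth"]; v,u=np.mgrid[:d.shape[0],:d.shape[1]]
    c=np.stack([(u-K[0,2])/K[0,0]*d,(v-K[1,2])/K[1,1]*d,d],-1)
    w=(c-t)@r; w[d==0]=np.nan; return w
def onplane(p,uv,z):
    r,t,K=cam(p); ray=r.T@np.linalg.inv(K)@np.array([uv[0],uv[1],1.]); o=-r.T@t
    return o+ray*(z-o[2])/ray[2]
def pose():
    s=env.get_state(); return np.array(s["eef_pos"]), s["tool_rot"], s
def rot(q): return R.from_quat([q[1],q[2],q[3],q[0]])
E
python3 - <<'E'
from h import *
s=env.get_state(); print(s)
print(rot(s["tool_rot"]).as_matrix().round(3))
for n in ["top","scene"]:
    p=env.capture(n); cv2.imwrite(f"pics/{n}0.png",p["color"]); w=cloud(p)
    r,t,K=cam(p); print(n,(-r.T@t).round(3))
    for k in ["cap_a","core","chest","label_drawer_handle","cap_drawer_handle","cap_drawer_floor","station","selector_grip","guard_hinge","guard_tab","brush","bottle_s"]:
        for o in env.place_of(p,k)[:5]:
            u=o["position"]; x=w[int(round(u[1])),int(round(u[0]))] if 0<=u[0]<511.4 and 0<=u[1]<383.4 else None
            print(k,round(o["confidence"],2),np.round(u,1),None if x is None else x.round(3))
    for o in env.regions_of(p,"cap_a"):
        m=o["pixels"]; print("capreg",round(o["confidence"],2),o["box"],m.sum(),np.nanmedian(w[m],0).round(3),np.nanmax(w[m],0).round(3),np.nanmin(w[m],0).round(3))
E
```

```text
pics
{'time': 0.0, 'qpos': array([-1.45148671e+00,  5.28512131e-01,  1.43389603e+00, -9.21070830e-07,
        1.18139211e+00, -1.78544128e-01]), 'joint_vel': array([-0.00048482,  0.00105191,  0.00039201, -0.00230378,  0.00038689,
       -0.00052071]), 'effort': array([-1.09481059e-04, -4.42348802e+01, -1.78025043e+01, -4.19176467e-04,
        8.49606644e-03, -1.25329242e-05]), 'eef_pos': array([ 0.18333939, -0.59680923,  0.25230732]), 'tool_rot': array([-1.10333786e-03,  9.88930246e-01,  1.48377052e-01,  3.22613468e-05]), 'contact_force': array([-0.40113261, -0.26693275, -0.49935305]), 'wrist_torque': array([-0.00087377, -0.01399141, -0.01432562]), 'gripper_width': 0.08571461428286654}
[[ 0.956  0.293 -0.   ]
 [ 0.293 -0.956  0.002]
 [ 0.    -0.002 -1.   ]]
top [0.372 0.002 1.63 ]
cap_a 0.49 [161.1 251.2] [0.398 0.335 0.005]
cap_a 0.4 [155.2 188.3] [0.642 0.348 0.064]
core 0.41 [131.3 219.7] [0.523 0.453 0.016]
chest 0.84 [136.5 185.5] [0.652 0.422 0.062]
label_drawer_handle 0.58 [258.  248.3] [ 0.4   -0.05   0.008]
cap_drawer_handle 0.49 [162.1 208.8] [0.561 0.324 0.043]
cap_drawer_
[... 582 characters left out ...]
248.3] [0.501 0.443 0.039]
chest 0.79 [137.4 230.6] [0.565 0.449 0.062]
chest 0.21 [387.  187.8] [ 0.349 -0.389  0.061]
label_drawer_handle 0.94 [162.7 259.8] [0.427 0.413 0.038]
label_drawer_handle 0.73 [173.8 227.8] [0.542 0.338 0.044]
label_drawer_handle 0.33 [405.9 184.8] [ 0.369 -0.512  0.018]
cap_drawer_handle 0.72 [177.1 226.3] [0.552 0.325 0.039]
station 0.97 [372.  198.7] [ 0.353 -0.329  0.032]
selector_grip 0.53 [141.4 250.6] [0.503 0.459 0.033]
guard_hinge 0.69 [383.8 187.1] [ 0.358 -0.383  0.062]
guard_tab 0.84 [360.6 192.1] [ 0.402 -0.319  0.035]
brush 0.75 [302.7 225.7] [nan nan nan]
brush 0.63 [141.9 247.7] [0.501 0.454 0.045]
bottle_s 0.75 [408.9 187.7] [ 0.362 -0.524  0.004]
```

Run:
```python
import cv2,numpy as np
a=cv2.imread("pics/top0.png"); b=cv2.imread("pics/scene0.png")
A=cv2.resize(a[150:300,90:290],(800,600),interpolation=cv2.INTER_CUBIC); cv2.imwrite("pics/t1.png",A)
B=cv2.resize(b[160:310,80:280],(800,600),interpolation=cv2.INTER_CUBIC); cv2.imwrite("pics/s1.png",B)
```

```text
(no output)
```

View pics/t1.png

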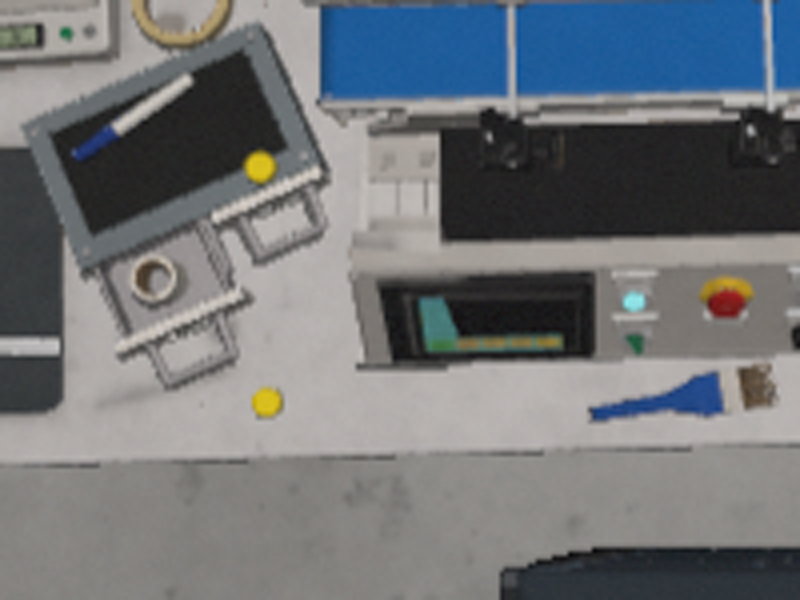

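View pics/s1.png

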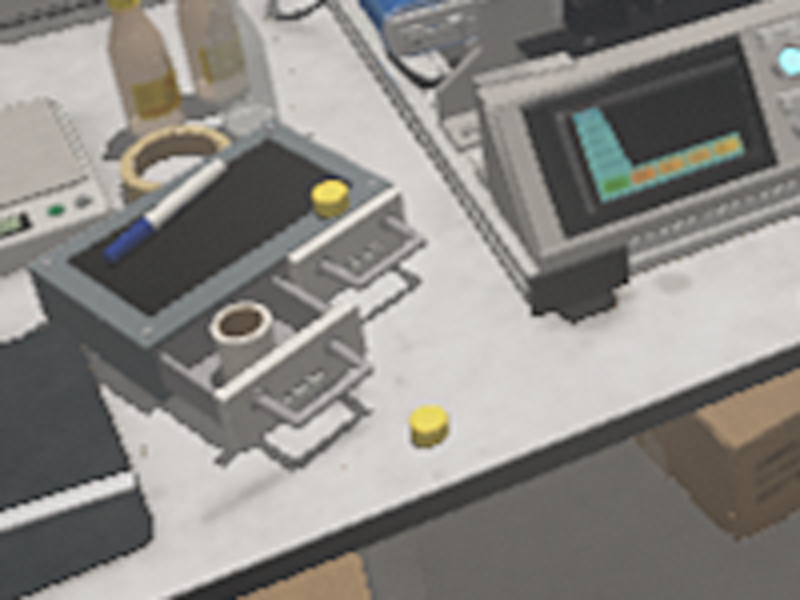

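View pics/top0.png

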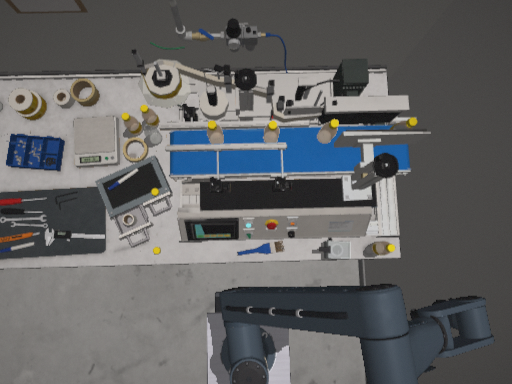

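The top view shows two yellow caps, one on the bench at (157,250) and one on the chest top at (155,191). The core is in the open left drawer at (129,220), and the chest is yawed about 25°. Next I'll swing over to the chest for a closer wrist view.

```bash
cat >> h.py <<'E'
def plan(wps):
    """wps: [(x,y,z,phi_deg)], tool down, tool x=(cos phi,sin phi). Prints row deltas (cm, deg), starting at the measured pose."""
    p,q,s=pose(); M=rot(q).as_matrix(); phi=np.degrees(np.arctan2(M[1,0],M[0,0]))
    print("t",round(s["time"],2),"pos",p.round(4),"phi",round(phi,1),"zdir",M[:,2].round(3),"w",round(s["gripper_width"],4),"F",s["contact_force"].round(1))
    for x,y,z,f in wps:
        d=np.array([x,y,z])-p; df=(f-phi+180)%360-180
        c,sn=np.cos(np.radians(phi)),np.sin(np.radians(phi))
        t=np.array([c*d[0]+sn*d[1], sn*d[0]-c*d[1], -d[2]])*100
        n=int(np.ceil(max(np.linalg.norm(t)/6.2,1e-9)))
        print("->",(x,y,z,f),"total cm",t.round(2),"rows",n,"each",(t/n).round(2),"then turn z",round(-df,1),"rows",int(np.ceil(abs(df)/10.6)))
        p=np.array([x,y,z]); phi=f
E
python3 - <<'E'
from h import *
plan([(0.25,-0.40,0.42,17.3),(0.40,-.15,.42,17.3),(0.40,0.15,.42,17.3),(0.42,0.36,.42,17.3)])
p=env.capture("top"); w=cloud(p)
hsv=cv2.cvtColor(p["color"],cv2.COLOR_BGR2HSV)
for nm in ["top","scene"]:
    p=env.capture(nm); w=cloud(p); hsv=cv2.cvtColor(p["color"],cv2.COLOR_BGR2HSV)
    m=cv2.inRange(hsv,(20,150,110),(36,255,255)); n,l,st,c=cv2.connectedComponentsWithStats(m)
    for i in range(1,n):
        if st[i,4]>5: print(nm,c[i].round(1),st[i,4],np.nanmedian(w[l==i],0).round(3))
E
```

```text
t 1.4 pos [ 0.1834 -0.5974  0.2533] phi 17.1 zdir [ 0.  0. -1.] w 0.0856 F [-0.9  0.3  0. ]
-> (0.25, -0.4, 0.42, 17.3) total cm [ 12.16 -16.92 -16.67] rows 5 each [ 2.43 -3.38 -3.33] then turn z -0.2 rows 1
-> (0.4, -0.15, 0.42, 17.3) total cm [ 21.76 -19.41  -0.  ] rows 5 each [ 4.35 -3.88 -0.  ] then turn z -0.0 rows 0
-> (0.4, 0.15, 0.42, 17.3) total cm [  8.92 -28.64  -0.  ] rows 5 each [ 1.78 -5.73 -0.  ] then turn z -0.0 rows 0
-> (0.42, 0.36, 0.42, 17.3) total cm [  8.15 -19.46  -0.  ] rows 4 each [ 2.04 -4.86 -0.  ] then turn z -0.0 rows 0
top [143.9 108.2] 45 [0.928 0.369 0.167]
top [125.1 116.1] 45 [0.9   0.439 0.166]
top [412.5 121.2] 57 [ 0.79  -0.553  0.368]
top [334.  122.8] 64 [ 0.79  -0.298  0.367]
top [211.8 124.6] 60 [0.792 0.099 0.369]
top [272.4 124.7] 57 [ 0.788 -0.096  0.369]
top [407.6 125.6] 8 [ 0.78  -0.544  0.351]
top [154.6 191.3] 49 [0.627 0.348 0.076]
top [270.8 221.5] 34 [ 0.491 -0.092  0.178]
top [390.6 247.5] 49 [ 0.388 -0.525  0.165]
top [156.1 250.1] 40 [0.402 0.352 0.017]
scene [301.2  70.7] 10 [ 0.792 -0.3    0.368]
scene [  6.2 203.4] 11 [0.987 0.814 0.029]
```

>>> step_arm([
  {"translation": [2.43, -3.38, -3.33], "delta_rot": [0, 0, 0]},
  {"translation": [2.43, -3.38, -3.33], "delta_rot": [0, 0, 0]},
  {"translation": [2.43, -3.38, -3.33], "delta_rot": [0, 0, 0]},
  {"translation": [2.43, -3.38, -3.33], "delta_rot": [0, 0, 0]},
  {"translation": [2.43, -3.38, -3.33], "delta_rot": [0, 0, 0]},
  {"translation": [4.35, -3.88, 0], "delta_rot": [0, 0, 0]},
  {"translation": [4.35, -3.88, 0], "delta_rot": [0, 0, 0]},
  {"translation": [4.35, -3.88, 0], "delta_rot": [0, 0, 0]},
  {"translation": [4.35, -3.88, 0], "delta_rot": [0, 0, 0]},
  {"translation": [4.35, -3.88, 0], "delta_rot": [0, 0, 0]},
  {"translation": [1.78, -5.73, 0], "delta_rot": [0, 0, 0]},
  {"translation": [1.78, -5.73, 0], "delta_rot": [0, 0, 0]},
  {"translation": [1.78, -5.73, 0], "delta_rot": [0, 0, 0]},
  {"translation": [1.78, -5.73, 0], "delta_rot": [0, 0, 0]},
  {"translation": [1.78, -5.73, 0], "delta_rot": [0, 0, 0]},
  {"translation": [2.04, -4.86, 0], "delta_rot": [0, 0, 0]},
  {"translation": [2.04, -4.86, 0], "delta_rot": [0, 0, 0]},
  {"translation": [2.04, -4.86, 0], "delta_rot": [0, 0, 0]},
  {"translation": [2.04, -4.86, 0], "delta_rot": [0, 0, 0]},
  {"translation": [0, 0, 0], "delta_rot": [0, 0, 0]},
], jaw=8.54, force=30)

```text
time: 4.05
eef_pos: [0.4227, 0.3617, 0.4191]
tool_rot: [-0.0, 0.989, 0.151, -0.0]
contact_force: [0.6, -0.7, -0.8]
gripper_width: 0.0857
```

```bash
cat >> h.py <<'E'
def look(n,fn,names):
    p=env.capture(n); w=cloud(p); cv2.imwrite("pics/"+fn,p["color"]); r,t,K=cam(p)
    for k in names:
        for o in env.place_of(p,k)[:3]:
            u=o["position"]; i,j=int(round(u[1])),int(round(u[0]))
            x=w[i,j] if 0<=i<384 and 0<=j<512 else np.zeros(3)
            print(k,round(o["confidence"],2),np.round(u,1),x.round(3))
    return p,w
E
python3 - <<'E'
from h import *
p,w=look("wrist","w1.png",["cap_a","core","chest","label_drawer_handle","cap_drawer_handle","cap_drawer_floor"])
for k in ["core","cap_a","chest"]:
    for o in env.regions_of(p,k)[:3]:
        m=o["pixels"]; q=w[m]; q=q[~np.isnan(q[:,0])]
        zt=np.percentile(q[:,2],95); tp=q[abs(q[:,2]-zt)<.004]
        print(k,round(o["confidence"],2),np.round(o["box"]),len(q),"ztop",zt.round(4),"rect",cv2.minAreaRect(tp[:,:2].astype(np.float32)*1000), cv2.minEnclosingCircle(tp[:,:2].astype(np.float32)*1000))
E
```

```text
cap_a 0.73 [257.7 165.4] [0.406 0.354 0.015]
cap_a 0.6 [305.8  39. ] [0.621 0.346 0.076]
core 0.66 [221.6  90.7] [0.515 0.456 0.011]
label_drawer_handle 0.7 [231.4 145.2] [0.431 0.413 0.041]
cap_drawer_handle 0.76 [300.2  89.8] [0.555 0.326 0.042]
cap_drawer_floor 0.44 [301.7  89.6] [0.556 0.323 0.041]
core 0.71 [296.  25. 314.  48.] 325 ztop 0.0768 rect ((623.458251953125, 347.4099426269531), (26.598453521728516, 26.140779495239258), 19.433006286621094) ((624.0104370117188, 347.3934631347656), 13.956160545349121)
core 0.63 [209.  72. 236. 102.] 426 ztop 0.0613 rect ((521.3359375, 453.255859375), (43.73227310180664, 41.250877380371094), 52.78789520263672) ((521.421875, 453.37109375), 22.176176071166992)
cap_a 0.78 [298.  26. 315.  54.] 360 ztop 0.0768 rect ((624.1778564453125, 347.1379699707031), (28.12891387939453, 27.401844024658203), 12.131616592407227) ((624.5072631835938, 347.52923583984375), 14.469982147216797)
cap_a 0.48 [209.  73. 235. 104.] 438 ztop 0.0613 rect ((520.8595581054688, 453.5913391113281), (42.570594787597656, 42.597740173339844), 16.709239959716797) ((521.421875, 453.37109375), 22.176176071166992)
chest 0.91 [172.   1. 338. 150.] 14755 ztop 0.0606 rect ((579.4295043945312, 408.01165771484375), (179.643310546875, 251.7919921875), 22.781339645385742) ((578.545166015625, 415.3671875), 146.37228393554688)
chest 0.23 [262.  50. 337.  93.] 1609 ztop 0.0588 rect ((601.4533081054688, 344.95416259765625), (13.848609924316406, 113.98753356933594), 23.235197067260742) ((599.5665893554688, 344.19866943359375), 57.045345306396484)
chest 0.16 [296.  24. 314.  53.] 334 ztop 0.0768 rect ((623.9659423828125, 347.4416809082031), (27.276613235473633, 26.22657012939453), 23.07893180847168) ((624.479736328125, 347.2391662597656), 14.388335227966309)
```

View pics/w1.png

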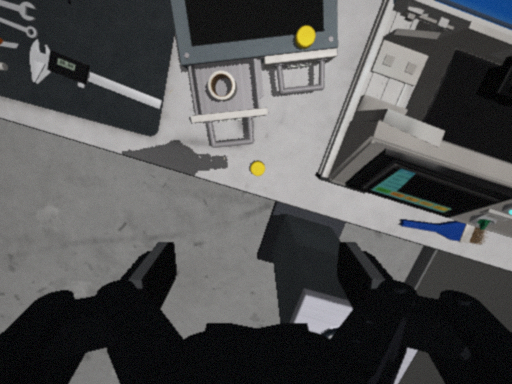

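Wrist view: the core is at (221,87), the bench cap at (257,168), the chest cap at (305,38), and the handles at (231,145) and (300,90). The chest yaw is about 23°. I'll grip the core with the jaws along chest y.

Run:
```python
from h import *
plan([(0.4227,.3617,.419,23),(0.5214,.4535,.15,23),(0.5214,.4535,.056,23),(0.5214,.4535,.16,23),(.615,.431,.16,23),(.615,.431,.104,23)])
```

```text
t 4.55 pos [0.4231 0.3581 0.4201] phi 17.0 zdir [ 0.  0. -1.] w 0.0855 F [ 0.6  0.4 -0. ]
-> (0.4227, 0.3617, 0.419, 23) total cm [ 0.07 -0.36  0.11] rows 1 each [ 0.07 -0.36  0.11] then turn z -6.0 rows 1
-> (0.5214, 0.4535, 0.15, 23) total cm [12.67 -4.59 26.9 ] rows 5 each [ 2.53 -0.92  5.38] then turn z 0 rows 0
-> (0.5214, 0.4535, 0.056, 23) total cm [0.  0.  9.4] rows 2 each [0.  0.  4.7] then turn z 0 rows 0
-> (0.5214, 0.4535, 0.16, 23) total cm [  0.    0.  -10.4] rows 2 each [ 0.   0.  -5.2] then turn z 0 rows 0
-> (0.615, 0.431, 0.16, 23) total cm [ 7.74  5.73 -0.  ] rows 2 each [ 3.87  2.86 -0.  ] then turn z 0 rows 0
-> (0.615, 0.431, 0.104, 23) total cm [0.  0.  5.6] rows 1 each [0.  0.  5.6] then turn z 0 rows 0
```

>>> step_arm([
  {"translation": [0, 0, 0], "delta_rot": [0, 0, -6]},
  {"translation": [2.53, -0.95, 5.4], "delta_rot": [0, 0, 0]},
  {"translation": [2.53, -0.95, 5.4], "delta_rot": [0, 0, 0]},
  {"translation": [2.53, -0.95, 5.4], "delta_rot": [0, 0, 0]},
  {"translation": [2.53, -0.95, 5.4], "delta_rot": [0, 0, 0]},
  {"translation": [2.53, -0.95, 5.4], "delta_rot": [0, 0, 0]},
  {"translation": [0, 0, 0], "delta_rot": [0, 0, 0]},
  {"translation": [0, 0, 0], "delta_rot": [0, 0, 0]},
  {"translation": [0, 0, 0], "delta_rot": [0, 0, 0]},
], jaw=5.3)

```text
time: 5.68
eef_pos: [0.5218, 0.4526, 0.1537]
tool_rot: [-0.001, 0.98, 0.2, 0.003]
contact_force: [-0.2, 0.6, 0.5]
gripper_width: 0.0532
```

Run:
```python
from h import *
plan([(0.5214,.4535,.056,23)]); plan([(0.5214,.4535,.056,23)])
p,w=look("wrist","w2.png",["core","label_drawer_handle"])
plan([(0.5214,.4535,.056,23)])
```

```text
t 5.67 pos [0.5218 0.4526 0.1537] phi 23.1 zdir [ 0.005  0.003 -1.   ] w 0.0532 F [-0.2  0.6  0.5]
-> (0.5214, 0.4535, 0.056, 23) total cm [-0.   -0.1   9.77] rows 2 each [-0.   -0.05  4.89] then turn z 0.1 rows 1
t 5.67 pos [0.5218 0.4526 0.1537] phi 23.1 zdir [ 0.005  0.003 -1.   ] w 0.0532 F [-0.2  0.6  0.5]
-> (0.5214, 0.4535, 0.056, 23) total cm [-0.   -0.1   9.77] rows 2 each [-0.   -0.05  4.89] then turn z 0.1 rows 1
core 0.81 [255.8 193.1] [0.521 0.453 0.011]
label_drawer_handle 0.55 [258.6 292. ] [0.438 0.414 0.042]
t 5.83 pos [0.5214 0.4524 0.1531] phi 23.1 zdir [ 0.004  0.002 -1.   ] w 0.0528 F [-0.1 -0.1  0.3]
-> (0.5214, 0.4535, 0.056, 23) total cm [ 0.04 -0.1   9.71] rows 2 each [ 0.02 -0.05  4.85] then turn z 0.1 rows 1
```

View pics/w2.png

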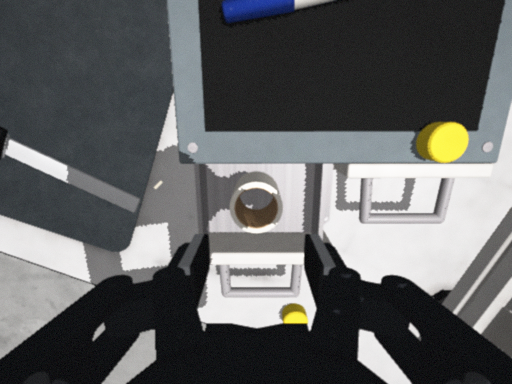

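The core is under the tool at (256,205) and sits about centrally between the drawer walls, which run from about column 205 to 322. I'll descend and grip.

>>> step_arm([
  {"translation": [0, -0.05, 3.3], "delta_rot": [0, 0, 0]},
  {"translation": [0, -0.05, 3.2], "delta_rot": [0, 0, 0]},
  {"translation": [0, 0, 3.2], "delta_rot": [0, 0, 0]},
  {"translation": [0, 0, 0], "delta_rot": [0, 0, 0]},
  {"translation": [0, 0, 0], "delta_rot": [0, 0, 0]},
])

```text
time: 6.45
eef_pos: [0.5213, 0.4536, 0.0548]
tool_rot: [-0.001, 0.98, 0.2, 0.001]
contact_force: [-0.4, 0.6, -0.6]
gripper_width: 0.053
```

>>> step_arm([
  {"translation": [0, 0, 0], "delta_rot": [0, 0, 0]},
  {"translation": [0, 0, 0], "delta_rot": [0, 0, 0]},
  {"translation": [0, 0, 0], "delta_rot": [0, 0, 0]},
  {"translation": [0, 0, 0], "delta_rot": [0, 0, 0]},
], jaw=3.5, force=25)

```text
time: 6.95
eef_pos: [0.5217, 0.4539, 0.0553]
tool_rot: [-0.001, 0.98, 0.2, 0.002]
contact_force: [-0.2, -0.1, 7.1]
gripper_width: 0.0432
```

>>> step_arm([
  {"translation": [0, 0, -3], "delta_rot": [0, 0, 0]},
  {"translation": [0, 0, -3.7], "delta_rot": [0, 0, 0]},
  {"translation": [0, 0, -3.7], "delta_rot": [0, 0, 0]},
  {"translation": [0, 0, 0], "delta_rot": [0, 0, 0]},
  {"translation": [0, 0, 0], "delta_rot": [0, 0, 0]},
])

```text
time: 7.58
eef_pos: [0.5198, 0.4526, 0.1564]
tool_rot: [0.0, 0.98, 0.2, -0.0]
contact_force: [-0.0, 0.9, -0.4]
gripper_width: 0.0433
```

Run:
```python
from h import *
p,w=look("wrist","w3.png",["core"])
p,w=look("top","t3.png",["core"])
m=w[(abs(w[...,0]-.521)<.03)&(abs(w[...,1]-.453)<.03)]; print(np.nanpercentile(m[:,2],[1,50,99]))
plan([(.615,.431,.16,23),(.615,.431,.104,23)])
```

```text
core 0.97 [254.1 236.2] [0.537 0.461 0.161]
core 0.44 [123.  217.5] [0.513 0.427 0.21 ]
[0.00663551 0.46103218 0.4721296 ]
t 7.78 pos [0.5196 0.4524 0.1551] phi 23.1 zdir [-0.003 -0.002 -1.   ] w 0.0433 F [ 0.2  0.3 -0.7]
-> (0.615, 0.431, 0.16, 23) total cm [ 7.94  5.71 -0.49] rows 2 each [ 3.97  2.86 -0.25] then turn z 0.1 rows 1
-> (0.615, 0.431, 0.104, 23) total cm [0.  0.  5.6] rows 1 each [0.  0.  5.6] then turn z 0 rows 0
```

>>> step_arm([
  {"translation": [3.95, 2.85, -0.4], "delta_rot": [0, 0, 0]},
  {"translation": [3.95, 2.85, 0], "delta_rot": [0, 0, 0]},
  {"translation": [0, 0, 0], "delta_rot": [0, 0, 0]},
  {"translation": [0, 0, 2.5], "delta_rot": [0, 0, 0]},
  {"translation": [0, 0, 2], "delta_rot": [0, 0, 0]},
  {"translation": [0, 0, 0.8], "delta_rot": [0, 0, 0]},
  {"translation": [0, 0, 0], "delta_rot": [0, 0, 0]},
  {"translation": [0, 0, 0], "delta_rot": [0, 0, 0]},
])

```text
time: 8.78
eef_pos: [0.6158, 0.432, 0.1087]
tool_rot: [-0.0, 0.98, 0.2, 0.001]
contact_force: [-0.5, 0.6, -0.3]
gripper_width: 0.0434
```

>>> step_arm([
  {"translation": [0, 0, 0.3], "delta_rot": [0, 0, 0]},
  {"translation": [0, 0, 0.2], "delta_rot": [0, 0, 0]},
  {"translation": [0, 0, 0.1], "delta_rot": [0, 0, 0]},
  {"translation": [0, 0, 0], "delta_rot": [0, 0, 0]},
  {"translation": [0, 0, 0], "delta_rot": [0, 0, 0]},
])

```text
time: 9.4
eef_pos: [0.6154, 0.4315, 0.1025]
tool_rot: [-0.0, 0.98, 0.2, 0.0]
contact_force: [-1.6, -1.7, 5.1]
gripper_width: 0.0433
```

>>> step_arm([
  {"translation": [0, 0, 0], "delta_rot": [0, 0, 0]},
  {"translation": [0, 0, 0], "delta_rot": [0, 0, 0]},
  {"translation": [0, 0, 0], "delta_rot": [0, 0, 0]},
  {"translation": [0, 0, -2.5], "delta_rot": [0, 0, 0]},
  {"translation": [0, 0, -4], "delta_rot": [0, 0, 0]},
  {"translation": [0, 0, -4], "delta_rot": [0, 0, 0]},
  {"translation": [0, 0, 0], "delta_rot": [0, 0, 0]},
  {"translation": [0, 0, 0], "delta_rot": [0, 0, 0]},
], jaw=5.3)

```text
time: 10.4
eef_pos: [0.6148, 0.4312, 0.2059]
tool_rot: [0.0, 0.98, 0.2, -0.001]
contact_force: [-0.1, 0.2, -0.4]
gripper_width: 0.0527
```

Run:
```python
from h import *
p,w=look("wrist","w4.png",["core","label_drawer_handle","cap_drawer_handle"])
p,w=look("scene","s4.png",["core","label_drawer_handle","cap_drawer_handle","cap_a"])
for o in env.regions_of(p,"core")[:2]: q=w[o["pixels"]]; print(o["confidence"],np.nanpercentile(q,[2,50,98],axis=0).round(3))
print(env.get_state()["qpos"].round(2))
plan([(.4125,.404,.2,23),(.4125,.404,.041,23),(.490,.437,.041,23)])
```

```text
core 0.93 [252.4 191.6] [0.612 0.435 0.06 ]
label_drawer_handle 0.58 [214.7 319.1] [0.438 0.412 0.042]
label_drawer_handle 0.93 [164.9 260.8] [0.458 0.403 0.001]
cap_drawer_handle 0.92 [179.5 228.5] [ 0.583  0.309 -0.001]
cap_drawer_handle 0.47 [137.8 220. ] [0.593 0.434 0.081]
cap_a 0.52 [164.2 211.5] [0.612 0.346 0.064]
cap_a 0.51 [191.7 256.4] [0.42  0.326 0.018]
0.71 [[0.59  0.409 0.063]
 [0.599 0.43  0.094]
 [0.633 0.45  0.11 ]]
[0.46 0.75 1.11 0.   1.28 1.63]
t 10.9 pos [0.6153 0.4315 0.2064] phi 23.1 zdir [-0. -0. -1.] w 0.0531 F [-0.7 -0.2  0.1]
-> (0.4125, 0.404, 0.2, 23) total cm [-19.74  -5.42   0.64] rows 4 each [-4.93 -1.35  0.16] then turn z 0.1 rows 1
-> (0.4125, 0.404, 0.041, 23) total cm [ 0.   0.  15.9] rows 3 each [0.  0.  5.3] then turn z 0 rows 0
-> (0.49, 0.437, 0.041, 23) total cm [ 8.42 -0.01 -0.  ] rows 2 each [ 4.21 -0.   -0.  ] then turn z 0 rows 0
```

>>> step_arm([
  {"translation": [-5, -1.35, 0.15], "delta_rot": [0, 0, 0]},
  {"translation": [-5, -1.35, 0.15], "delta_rot": [0, 0, 0]},
  {"translation": [-5, -1.35, 0.15], "delta_rot": [0, 0, 0]},
  {"translation": [-5, -1.35, 0.15], "delta_rot": [0, 0, 0]},
  {"translation": [0, 0, 0], "delta_rot": [0, 0, 0]},
  {"translation": [0, 0, 5], "delta_rot": [0, 0, 0]},
  {"translation": [0, 0, 5], "delta_rot": [0, 0, 0]},
  {"translation": [0, 0, 5.9], "delta_rot": [0, 0, 0]},
  {"translation": [0, 0, 0], "delta_rot": [0, 0, 0]},
  {"translation": [0, 0, 0], "delta_rot": [0, 0, 0]},
], jaw=0)

```text
time: 12.15
eef_pos: [0.4119, 0.4037, 0.0433]
tool_rot: [-0.001, 0.98, 0.2, 0.002]
contact_force: [0.6, 0.1, 0.3]
gripper_width: -0.0001
```

>>> step_arm([
  {"translation": [1, 0, 0], "delta_rot": [0, 0, 0]},
  {"translation": [1, 0, 0], "delta_rot": [0, 0, 0]},
  {"translation": [1, 0, 0], "delta_rot": [0, 0, 0]},
  {"translation": [1, 0, 0], "delta_rot": [0, 0, 0]},
  {"translation": [1, 0, 0], "delta_rot": [0, 0, 0]},
  {"translation": [1, 0, 0], "delta_rot": [0, 0, 0]},
  {"translation": [1, 0, 0], "delta_rot": [0, 0, 0]},
  {"translation": [1, 0, 0], "delta_rot": [0, 0, 0]},
])

```text
time: 13.15
eef_pos: [0.4844, 0.4344, 0.0416]
tool_rot: [0.0, 0.98, 0.2, -0.0]
contact_force: [-1.7, -0.0, 1.0]
gripper_width: 0.0002
```

>>> step_arm([
  {"translation": [0.4, 0, 0], "delta_rot": [0, 0, 0]},
  {"translation": [0.3, 0, 0], "delta_rot": [0, 0, 0]},
  {"translation": [0.2, 0, 0], "delta_rot": [0, 0, 0]},
  {"translation": [0, 0, 0], "delta_rot": [0, 0, 0]},
])

```text
time: 13.65
eef_pos: [0.4915, 0.4374, 0.0417]
tool_rot: [0.0, 0.98, 0.2, -0.001]
contact_force: [-2.2, -0.3, 1.1]
gripper_width: -0.0003
```

>>> step_arm([
  {"translation": [0.3, 0, 0], "delta_rot": [0, 0, 0]},
  {"translation": [0.2, 0, 0], "delta_rot": [0, 0, 0]},
  {"translation": [0.1, 0, 0], "delta_rot": [0, 0, 0]},
  {"translation": [0, 0, 0], "delta_rot": [0, 0, 0]},
])

```text
time: 14.15
eef_pos: [0.4918, 0.4375, 0.0416]
tool_rot: [0.002, 0.98, 0.2, -0.007]
contact_force: [-11.1, -4.4, 9.4]
gripper_width: -0.0002
```

Run:
```python
from h import *
plan([(.474,.430,.042,23),(.474,.430,.2,23),(.577,.3338,.2,23),(.577,.3338,.041,23)])
```

```text
t 14.15 pos [0.4918 0.4375 0.0416] phi 23.1 zdir [-0.012 -0.007 -1.   ] w -0.0002 F [-11.1  -4.4   9.4]
-> (0.474, 0.43, 0.042, 23) total cm [-1.93 -0.01 -0.04] rows 1 each [-1.93 -0.01 -0.04] then turn z 0.1 rows 1
-> (0.474, 0.43, 0.2, 23) total cm [  0.    0.  -15.8] rows 3 each [ 0.    0.   -5.27] then turn z 0 rows 0
-> (0.577, 0.3338, 0.2, 23) total cm [ 5.72 12.88 -0.  ] rows 3 each [ 1.91  4.29 -0.  ] then turn z 0 rows 0
-> (0.577, 0.3338, 0.041, 23) total cm [ 0.   0.  15.9] rows 3 each [0.  0.  5.3] then turn z 0 rows 0
```

>>> step_arm([
  {"translation": [-2.5, 0, 0], "delta_rot": [0, 0, 0]},
  {"translation": [0, 0, -5.3], "delta_rot": [0, 0, 0]},
  {"translation": [0, 0, -5.3], "delta_rot": [0, 0, 0]},
  {"translation": [0, 0, -2], "delta_rot": [0, 0, 0]},
  {"translation": [1.9, 4.3, 0], "delta_rot": [0, 0, 0]},
  {"translation": [1.9, 4.3, 0], "delta_rot": [0, 0, 0]},
  {"translation": [1.9, 4.3, 0], "delta_rot": [0, 0, 0]},
  {"translation": [0, 0, 0], "delta_rot": [0, 0, 0]},
  {"translation": [0, 0, 0], "delta_rot": [0, 0, 0]},
])

```text
time: 15.28
eef_pos: [0.5777, 0.3339, 0.1677]
tool_rot: [-0.0, 0.98, 0.2, 0.0]
contact_force: [0.2, 0.9, -0.4]
gripper_width: -0.0001
```

Run:
```python
from h import *
p,w=look("wrist","w5.png",["label_drawer_handle","cap_drawer_handle","cap_a"])
plan([(.577,.3338,.041,23)])
```

```text
label_drawer_handle 0.69 [263.  140.6] [0.629 0.351 0.077]
label_drawer_handle 0.56 [125.  216.9] [0.509 0.442 0.04 ]
cap_drawer_handle 0.92 [257.7 217.8] [0.559 0.325 0.042]
cap_a 0.87 [264.  144.2] [0.627 0.349 0.076]
t 15.47 pos [0.5767 0.3349 0.1678] phi 23.2 zdir [-0.  0. -1.] w -0.0001 F [1.  0.9 0.4]
-> (0.577, 0.3338, 0.041, 23) total cm [-1.000e-02  1.200e-01  1.268e+01] rows 3 each [-0.    0.04  4.23] then turn z 0.2 rows 1
```

View pics/w5.png

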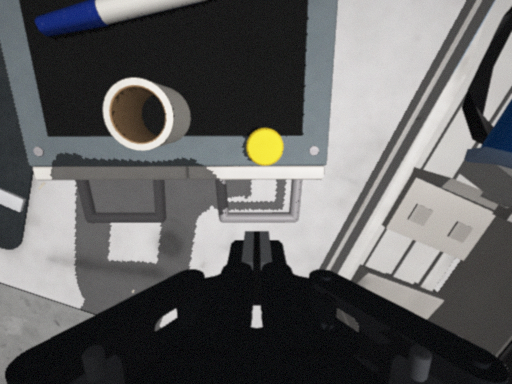

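The left drawer is flush with its front strip. The core is standing at (140,110), and the right bar is at (258,218). I'll go down behind that bar and pull.

>>> step_arm([
  {"translation": [0.3, 0, 4.2], "delta_rot": [0, 0, 0]},
  {"translation": [0, 0, 4.2], "delta_rot": [0, 0, 0]},
  {"translation": [0, 0, 4.2], "delta_rot": [0, 0, 0]},
  {"translation": [0, 0, 0], "delta_rot": [0, 0, 0]},
  {"translation": [0, 0, 0], "delta_rot": [0, 0, 0]},
])

```text
time: 16.1
eef_pos: [0.581, 0.336, 0.0432]
tool_rot: [-0.0, 0.98, 0.2, 0.001]
contact_force: [0.1, 0.7, 0.6]
gripper_width: -0.0001
```

>>> step_arm([
  {"translation": [-1, 0, 0], "delta_rot": [0, 0, 0]},
  {"translation": [-1, 0, 0], "delta_rot": [0, 0, 0]},
  {"translation": [-1, 0, 0], "delta_rot": [0, 0, 0]},
  {"translation": [-1, 0, 0], "delta_rot": [0, 0, 0]},
  {"translation": [-1, 0, 0], "delta_rot": [0, 0, 0]},
  {"translation": [-1, 0, 0], "delta_rot": [0, 0, 0]},
  {"translation": [-1, 0, 0], "delta_rot": [0, 0, 0]},
  {"translation": [-1, 0, 0], "delta_rot": [0, 0, 0]},
  {"translation": [-1, 0, 0], "delta_rot": [0, 0, 0]},
  {"translation": [-1, 0, 0], "delta_rot": [0, 0, 0]},
  {"translation": [-1, 0, 0], "delta_rot": [0, 0, 0]},
  {"translation": [-0.8, 0, 0], "delta_rot": [0, 0, 0]},
  {"translation": [0, 0, 0], "delta_rot": [0, 0, 0]},
  {"translation": [0, 0, 0], "delta_rot": [0, 0, 0]},
])

```text
time: 17.85
eef_pos: [0.4714, 0.2889, 0.0416]
tool_rot: [-0.0, 0.98, 0.2, -0.001]
contact_force: [0.2, 1.0, -0.2]
gripper_width: -0.0001
```

>>> step_arm([
  {"translation": [0.7, 0, 0], "delta_rot": [0, 0, 0]},
  {"translation": [0, 0, -5.5], "delta_rot": [0, 0, 0]},
  {"translation": [0, 0, -5.5], "delta_rot": [0, 0, 0]},
  {"translation": [-1, 0, -5.5], "delta_rot": [0, 0, 0]},
  {"translation": [-2, 0, -5.5], "delta_rot": [0, 0, 0]},
  {"translation": [0, 0, 0], "delta_rot": [0, 0, 0]},
  {"translation": [0, 0, 0], "delta_rot": [0, 0, 0]},
], jaw=4.5)

```text
time: 18.73
eef_pos: [0.4507, 0.2799, 0.2617]
tool_rot: [-0.0, 0.98, 0.2, 0.0]
contact_force: [-1.1, 0.0, -0.5]
gripper_width: 0.0447
```

Run:
```python
from h import *
p,w=look("wrist","w6.png",["label_drawer_handle","cap_drawer_handle","cap_drawer_floor"])
hsv=cv2.cvtColor(p["color"],cv2.COLOR_BGR2HSV); m=cv2.inRange(hsv,(20,150,90),(36,255,255)); n,l,st,c=cv2.connectedComponentsWithStats(m)
for i in range(1,n):
    if st[i,4]>30:
        q=w[l==i]; q=q[~np.isnan(q[:,0])]; q=q[q[:,2]>np.percentile(q[:,2],80)-.004]
        print(c[i].round(),st[i,4],np.median(q,0).round(4),cv2.minEnclosingCircle(q[:,:2].astype(np.float32)*1000))
plan([(.577,.3338,.041,23)])
```

```text
label_drawer_handle 0.62 [146.7  80.6] [0.504 0.44  0.041]
cap_drawer_handle 0.81 [256.6 168. ] [0.459 0.283 0.038]
cap_drawer_floor 0.75 [258.5  74. ] [0.564 0.327 0.012]
[264.   4.] 210 [0.6153 0.343  0.0752] ((619.0943603515625, 345.0340576171875), 12.601679801940918)
[219. 175.] 312 [0.4263 0.3249 0.0158] ((426.1510314941406, 324.690185546875), 13.541767120361328)
[443. 277.] 36 [0.4463 0.0691 0.1334] ((446.3856201171875, 69.39661407470703), 8.324027061462402)
t 18.93 pos [0.4502 0.2796 0.2601] phi 23.1 zdir [-0.003 -0.001 -1.   ] w 0.0452 F [-0.3  0.1 -0.8]
-> (0.577, 0.3338, 0.041, 23) total cm [ 1.378e+01 -2.000e-02  2.191e+01] rows 5 each [ 2.76 -0.    4.38] then turn z 0.1 rows 1
```

View pics/w6.png

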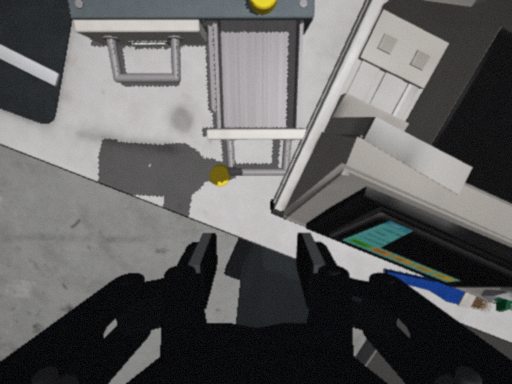

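The right drawer is out, with its bar at (257,168). The cap on the bench is at (219,175) near the bar's left end, world (0.426, 0.325). I'll turn the jaws to φ = -10° so that neither finger meets the bar.

Run:
```python
from h import *
plan([(.4502,.2796,.26,-10),(.4262,.3247,.1,-10),(.4262,.3247,.024,-10),(.4262,.3247,.12,-10),(.536,.3155,.12,-10),(.536,.3155,.04,-10)])
```

```text
t 18.93 pos [0.4502 0.2796 0.2601] phi 23.1 zdir [-0.003 -0.001 -1.   ] w 0.0452 F [-0.3  0.1 -0.8]
-> (0.4502, 0.2796, 0.26, -10) total cm [-0.01  0.    0.01] rows 1 each [-0.01  0.    0.01] then turn z 33.1 rows 4
-> (0.4262, 0.3247, 0.1, -10) total cm [-3.15 -4.02 16.  ] rows 3 each [-1.05 -1.34  5.33] then turn z 0 rows 0
-> (0.4262, 0.3247, 0.024, -10) total cm [ 0.  -0.   7.6] rows 2 each [ 0.  -0.   3.8] then turn z 0 rows 0
-> (0.4262, 0.3247, 0.12, -10) total cm [ 0.  -0.  -9.6] rows 2 each [ 0.  -0.  -4.8] then turn z 0 rows 0
-> (0.536, 0.3155, 0.12, -10) total cm [10.97 -1.   -0.  ] rows 2 each [ 5.49 -0.5  -0.  ] then turn z 0 rows 0
-> (0.536, 0.3155, 0.04, -10) total cm [ 0. -0.  8.] rows 2 each [ 0. -0.  4.] then turn z 0 rows 0
```

>>> step_arm([
  {"translation": [0, 0, 0], "delta_rot": [0, 0, 8.3]},
  {"translation": [0, 0, 0], "delta_rot": [0, 0, 8.3]},
  {"translation": [0, 0, 0], "delta_rot": [0, 0, 8.3]},
  {"translation": [0, 0, 0], "delta_rot": [0, 0, 8.2]},
  {"translation": [0, 0, 0], "delta_rot": [0, 0, 0]},
], jaw=4.2)

```text
time: 19.55
eef_pos: [0.4504, 0.2797, 0.2606]
tool_rot: [0.0, 0.996, -0.087, -0.001]
contact_force: [-0.6, -0.4, 0.0]
gripper_width: 0.0418
```

>>> step_arm([
  {"translation": [-1.05, -1.34, 5.3], "delta_rot": [0, 0, 0]},
  {"translation": [-1.05, -1.34, 5.3], "delta_rot": [0, 0, 0]},
  {"translation": [-1.05, -1.34, 5.4], "delta_rot": [0, 0, 0]},
  {"translation": [0, 0, 0], "delta_rot": [0, 0, 0]},
  {"translation": [0, 0, 4], "delta_rot": [0, 0, 0]},
  {"translation": [0, 0, 3.7], "delta_rot": [0, 0, 0]},
  {"translation": [0, 0, 0], "delta_rot": [0, 0, 0]},
  {"translation": [0, 0, 0], "delta_rot": [0, 0, 0]},
])

```text
time: 20.55
eef_pos: [0.4283, 0.3253, 0.027]
tool_rot: [-0.001, 0.996, -0.087, 0.002]
contact_force: [0.7, 0.4, -0.4]
gripper_width: 0.0419
```

>>> step_arm([
  {"translation": [0, 0, 0], "delta_rot": [0, 0, 0]},
  {"translation": [0, 0, 0], "delta_rot": [0, 0, 0]},
  {"translation": [0, 0, 0], "delta_rot": [0, 0, 0]},
  {"translation": [0, 0, 0], "delta_rot": [0, 0, 0]},
], jaw=2, force=25)

```text
time: 21.05
eef_pos: [0.4282, 0.3255, 0.0273]
tool_rot: [-0.001, 0.996, -0.087, 0.002]
contact_force: [0.8, -1.1, 6.5]
gripper_width: 0.0272
```

>>> step_arm([
  {"translation": [0, 0, -5], "delta_rot": [0, 0, 0]},
  {"translation": [0, 0, -5], "delta_rot": [0, 0, 0]},
  {"translation": [5.4, -0.45, 0], "delta_rot": [0, 0, 0]},
  {"translation": [5.4, -0.45, 0], "delta_rot": [0, 0, 0]},
  {"translation": [0, 0, 0], "delta_rot": [0, 0, 0]},
  {"translation": [0, 0, 0], "delta_rot": [0, 0, 0]},
  {"translation": [0, 0, 4], "delta_rot": [0, 0, 0]},
  {"translation": [0, 0, 3], "delta_rot": [0, 0, 0]},
  {"translation": [0, 0, 1.2], "delta_rot": [0, 0, 0]},
  {"translation": [0, 0, 0], "delta_rot": [0, 0, 0]},
  {"translation": [0, 0, 0], "delta_rot": [0, 0, 0]},
])

```text
time: 22.42
eef_pos: [0.535, 0.3154, 0.0441]
tool_rot: [-0.0, 0.996, -0.087, 0.001]
contact_force: [0.6, -0.0, -0.4]
gripper_width: 0.028
```

Still gripped. I'll lower slightly, release, and rise.

>>> step_arm([
  {"translation": [0, 0, 0.2], "delta_rot": [0, 0, 0]},
  {"translation": [0, 0, 0], "delta_rot": [0, 0, 0]},
])

```text
time: 22.68
eef_pos: [0.5348, 0.315, 0.0415]
tool_rot: [-0.0, 0.996, -0.088, 0.0]
contact_force: [-0.1, 0.3, -0.2]
gripper_width: 0.0274
```

>>> step_arm([
  {"translation": [0, 0, 0], "delta_rot": [0, 0, 0]},
  {"translation": [0, 0, 0], "delta_rot": [0, 0, 0]},
  {"translation": [0, 0, 0], "delta_rot": [0, 0, 0]},
  {"translation": [0, 0, -5], "delta_rot": [0, 0, 0]},
  {"translation": [0, 0, -6], "delta_rot": [0, 0, -8.3]},
  {"translation": [0, 0, -6], "delta_rot": [0, 0, -8.3]},
  {"translation": [0, 0, 0], "delta_rot": [0, 0, -8.3]},
  {"translation": [0, 0, 0], "delta_rot": [0, 0, -8.2]},
  {"translation": [0, 0, 0], "delta_rot": [0, 0, 0]},
  {"translation": [0, 0, 0], "delta_rot": [0, 0, 0]},
], jaw=4.0)

```text
time: 23.92
eef_pos: [0.5343, 0.3149, 0.2105]
tool_rot: [0.0, 0.98, 0.199, -0.0]
contact_force: [0.8, -0.3, -0.9]
gripper_width: 0.0405
```

```bash
cat >> h.py <<'E'
def yel(p,w):
    hsv=cv2.cvtColor(p["color"],cv2.COLOR_BGR2HSV); m=cv2.inRange(hsv,(20,150,70),(36,255,255)); n,l,st,c=cv2.connectedComponentsWithStats(m)
    for i in range(1,n):
        if st[i,4]>30:
            q=w[l==i]; q=q[~np.isnan(q[:,0])]
            if len(q)<9: continue
            q=q[q[:,2]>np.percentile(q[:,2],80)-.004]
            print("yellow",c[i].round(),st[i,4],np.median(q,0).round(4),np.round(cv2.minEnclosingCircle(q[:,:2].astype(np.float32)*1000)[0],1))
E
python3 - <<'E'
from h import *
p,w=look("wrist","w7.png",["cap_drawer_handle","cap_drawer_floor"]); yel(p,w)
plan([(.6245,.3475,.2,23),(.6245,.3475,.087,23)])
E
```

```text
cap_drawer_floor 0.56 [254.3 155.3] [0.56  0.329 0.013]
yellow [263.  86.] 932 [0.6254 0.3478 0.0754] [625.4 347.6]
yellow [255. 183.] 488 [0.5328 0.3164 0.0286] [532.2 316.2]
t 24.07 pos [0.5344 0.3149 0.2105] phi 23.0 zdir [-0.001 -0.    -1.   ] w 0.0399 F [-0.7  0.3 -0.1]
-> (0.6245, 0.3475, 0.2, 23) total cm [9.57 0.52 1.05] rows 2 each [4.78 0.26 0.52] then turn z 0.0 rows 1
-> (0.6245, 0.3475, 0.087, 23) total cm [ 0.   0.  11.3] rows 2 each [0.   0.   5.65] then turn z 0 rows 0
```

View pics/w7.png

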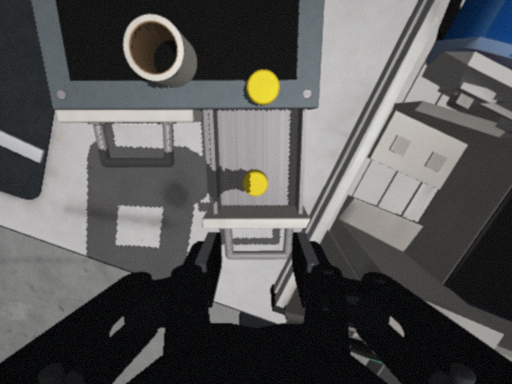

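The first cap lies in the drawer at (255,183). The second is on the chest at (263,86), world (0.625, 0.348), and I'll fetch it now.

>>> step_arm([
  {"translation": [4.85, 0.26, 0.5], "delta_rot": [0, 0, 0]},
  {"translation": [4.8, 0.26, 0.5], "delta_rot": [0, 0, 0]},
  {"translation": [0, 0, 0], "delta_rot": [0, 0, 0]},
  {"translation": [0, 0, 5.5], "delta_rot": [0, 0, 0]},
  {"translation": [0, 0, 5.5], "delta_rot": [0, 0, 0]},
  {"translation": [0, 0, 0.2], "delta_rot": [0, 0, 0]},
  {"translation": [0, 0, 0], "delta_rot": [0, 0, 0]},
  {"translation": [0, 0, 0], "delta_rot": [0, 0, 0]},
])

```text
time: 25.08
eef_pos: [0.6267, 0.3486, 0.092]
tool_rot: [-0.0, 0.98, 0.2, 0.002]
contact_force: [0.6, 0.5, 0.0]
gripper_width: 0.04
```

>>> step_arm([
  {"translation": [0, 0, 0], "delta_rot": [0, 0, 0]},
  {"translation": [0, 0, 0], "delta_rot": [0, 0, 0]},
  {"translation": [0, 0, 0], "delta_rot": [0, 0, 0]},
  {"translation": [0, 0, 0], "delta_rot": [0, 0, 0]},
], jaw=2)

```text
time: 25.58
eef_pos: [0.6265, 0.3485, 0.0918]
tool_rot: [-0.0, 0.98, 0.2, 0.002]
contact_force: [-0.8, -1.2, 7.0]
gripper_width: 0.0273
```

Run:
```python
from h import *
x,y,z=pose()[0]
plan([(x,y,.16,23),(.5695,.3315,.16,23),(.5695,.3315,.044,23)])
```

```text
t 25.57 pos [0.6265 0.3485 0.0918] phi 23.1 zdir [ 0.004  0.001 -1.   ] w 0.0273 F [-0.8 -1.2  7. ]
-> (np.float64(0.6265088061360595), np.float64(0.3485018536788805), 0.16, 23) total cm [ 0.    0.   -6.82] rows 2 each [ 0.    0.   -3.41] then turn z 0.1 rows 1
-> (0.5695, 0.3315, 0.16, 23) total cm [-5.91 -0.66 -0.  ] rows 1 each [-5.91 -0.66 -0.  ] then turn z 0 rows 0
-> (0.5695, 0.3315, 0.044, 23) total cm [ 0.   0.  11.6] rows 2 each [0.  0.  5.8] then turn z 0 rows 0
```

>>> step_arm([
  {"translation": [0, 0, -3.4], "delta_rot": [0, 0, 0]},
  {"translation": [0, 0, -3.4], "delta_rot": [0, 0, 0]},
  {"translation": [-3, -0.33, 0], "delta_rot": [0, 0, 0]},
  {"translation": [-2.9, -0.33, 0], "delta_rot": [0, 0, 0]},
  {"translation": [0, 0, 0], "delta_rot": [0, 0, 0]},
  {"translation": [0, 0, 0], "delta_rot": [0, 0, 0]},
  {"translation": [0, 0, 4], "delta_rot": [0, 0, 0]},
  {"translation": [0, 0, 4], "delta_rot": [0, 0, 0]},
  {"translation": [0, 0, 3.2], "delta_rot": [0, 0, 0]},
  {"translation": [0, 0, 0], "delta_rot": [0, 0, 0]},
  {"translation": [0, 0, 0], "delta_rot": [0, 0, 0]},
])

```text
time: 26.95
eef_pos: [0.57, 0.3314, 0.0457]
tool_rot: [-0.0, 0.98, 0.2, 0.001]
contact_force: [0.4, -0.7, 1.0]
gripper_width: 0.0275
```

>>> step_arm([
  {"translation": [0, 0, 0], "delta_rot": [0, 0, 0]},
  {"translation": [0, 0, 0], "delta_rot": [0, 0, 0]},
  {"translation": [0, 0, 0], "delta_rot": [0, 0, 0]},
  {"translation": [0, 0, -4], "delta_rot": [0, 0, 0]},
  {"translation": [0, 0, -6], "delta_rot": [0, 0, 0]},
  {"translation": [-5, 0, -6], "delta_rot": [0, 0, 0]},
  {"translation": [-5, 0, 0], "delta_rot": [0, 0, 0]},
  {"translation": [-6, 0, 0], "delta_rot": [0, 0, 0]},
  {"translation": [0, 0, 0], "delta_rot": [0, 0, 0]},
  {"translation": [0, 0, 0], "delta_rot": [0, 0, 0]},
], jaw=4.0)

```text
time: 28.2
eef_pos: [0.4313, 0.2725, 0.1936]
tool_rot: [-0.0, 0.98, 0.2, 0.001]
contact_force: [0.6, -0.3, -1.4]
gripper_width: 0.0402
```

Run:
```python
from h import *
p,w=look("wrist","w8.png",["cap_drawer_handle","cap_drawer_floor"]); yel(p,w)
p,w=look("top","t8.png",[]); 
hsv=cv2.cvtColor(p["color"],cv2.COLOR_BGR2HSV); m=cv2.inRange(hsv,(20,150,90),(36,255,255)); n,l,st,c=cv2.connectedComponentsWithStats(m)
for i in range(1,n):
    if st[i,4]>5: print(c[i].round(1),st[i,4],np.nanmedian(w[l==i],0).round(3))
plan([(.435,.2728,.2,23),(.435,.2728,.041,23)])
```

```text
cap_drawer_handle 0.97 [255.8 165. ] [0.455 0.283 0.042]
cap_drawer_floor 0.75 [257.3  44.1] [0.558 0.326 0.029]
cap_drawer_floor 0.49 [257.3  33.1] [0.566 0.33  0.028]
yellow [256.  32.] 883 [0.5677 0.331  0.0284] [567.9 330.9]
yellow [256.  77.] 723 [0.5315 0.3161 0.0285] [531.5 315.9]
yellow [481. 292.] 51 [0.4463 0.0932 0.1335] [445.1  93.1]
yellow [504. 302.] 57 [0.4461 0.0723 0.1331] [446.1  71.7]
[177.4  87.6] 25 [0.951 0.221 0.298]
[ 33.9 101.9] 51 [0.997 0.828 0.077]
[ 42.7 106.7] 51 [0.995 0.817 0.028]
[144.1 108.5] 51 [0.928 0.368 0.166]
[125.4 116.6] 52 [0.898 0.437 0.166]
[156.4 120.2] 12 [0.917 0.345 0.056]
[411.4 121.9] 76 [ 0.788 -0.55   0.366]
[333.8 123.1] 70 [ 0.789 -0.297  0.368]
[211.8 125. ] 66 [0.791 0.099 0.368]
[272.3 125.1] 63 [ 0.787 -0.096  0.369]
[139.1 127.3] 15 [0.893 0.414 0.054]
[161.2 207.2] 39 [0.57  0.331 0.031]
[165.5 215.8] 30 [0.535 0.311 0.03 ]
[270.9 221.5] 33 [ 0.492 -0.094  0.178]
[390.3 247.6] 54 [ 0.386 -0.524  0.165]
t 28.4 pos [0.4322 0.2727 0.1931] phi 23.1 zdir [ 0.002  0.001 -1.   ] w 0.04 F [ 1.   0.  -0.6]
-> (0.435, 0.2728, 0.2, 23) total cm [ 0.26  0.1  -0.69] rows 1 each [ 0.26  0.1  -0.69] then turn z 0.1 rows 1
-> (0.435, 0.2728, 0.041, 23) total cm [ 0.   0.  15.9] rows 3 each [0.  0.  5.3] then turn z 0 rows 0
```

View pics/w8.png

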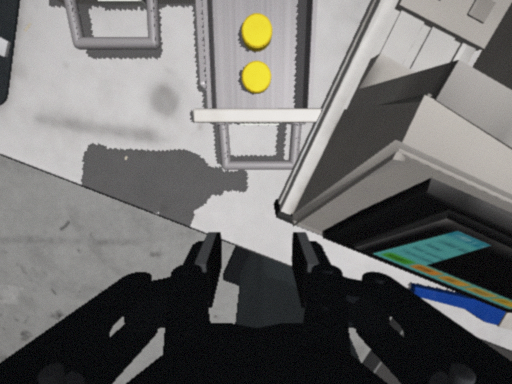

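Both caps lie flat in the drawer, at (256,32) and (256,77). Next I push this drawer shut.

>>> step_arm([
  {"translation": [0, 0, 0], "delta_rot": [0, 0, 0]},
  {"translation": [0, 0, 0], "delta_rot": [0, 0, 0]},
  {"translation": [0, 0, 0], "delta_rot": [0, 0, 0]},
  {"translation": [0, 0.1, 5], "delta_rot": [0, 0, 0]},
  {"translation": [0, 0, 5], "delta_rot": [0, 0, 0]},
  {"translation": [0, 0, 5.2], "delta_rot": [0, 0, 0]},
  {"translation": [0, 0, 0], "delta_rot": [0, 0, 0]},
  {"translation": [0, 0, 0], "delta_rot": [0, 0, 0]},
], jaw=0)

```text
time: 29.4
eef_pos: [0.4316, 0.2716, 0.042]
tool_rot: [-0.0, 0.98, 0.2, 0.001]
contact_force: [-0.8, 0.8, 0.7]
gripper_width: 0.0002
```

>>> step_arm([
  {"translation": [0.4, 0, 0], "delta_rot": [0, 0, 0]},
  {"translation": [0.4, 0, 0], "delta_rot": [0, 0, 0]},
  {"translation": [0.4, 0, 0], "delta_rot": [0, 0, 0]},
  {"translation": [0.6, 0, 0], "delta_rot": [0, 0, 0]},
  {"translation": [0.6, 0, 0], "delta_rot": [0, 0, 0]},
  {"translation": [0.7, 0, 0], "delta_rot": [0, 0, 0]},
  {"translation": [0.7, 0, 0], "delta_rot": [0, 0, 0]},
  {"translation": [0.7, 0, 0], "delta_rot": [0, 0, 0]},
  {"translation": [0.7, 0, 0], "delta_rot": [0, 0, 0]},
  {"translation": [0.7, 0, 0], "delta_rot": [0, 0, 0]},
  {"translation": [0.7, 0, 0], "delta_rot": [0, 0, 0]},
  {"translation": [0.7, 0, 0], "delta_rot": [0, 0, 0]},
  {"translation": [0.7, 0, 0], "delta_rot": [0, 0, 0]},
  {"translation": [0.7, 0, 0], "delta_rot": [0, 0, 0]},
  {"translation": [0.7, 0, 0], "delta_rot": [0, 0, 0]},
  {"translation": [0.7, 0, 0], "delta_rot": [0, 0, 0]},
  {"translation": [0.6, 0, 0], "delta_rot": [0, 0, 0]},
  {"translation": [0.5, 0, 0], "delta_rot": [0, 0, 0]},
  {"translation": [0.4, 0, 0], "delta_rot": [0, 0, 0]},
  {"translation": [0, 0, 0], "delta_rot": [0, 0, 0]},
])

```text
time: 31.9
eef_pos: [0.5385, 0.3168, 0.041]
tool_rot: [0.0, 0.98, 0.2, 0.001]
contact_force: [0.4, 0.4, 0.6]
gripper_width: 0.0
```

>>> step_arm([
  {"translation": [0.3, 0, 0], "delta_rot": [0, 0, 0]},
  {"translation": [0.3, 0, 0], "delta_rot": [0, 0, 0]},
  {"translation": [0.3, 0, 0], "delta_rot": [0, 0, 0]},
  {"translation": [0.2, 0, 0], "delta_rot": [0, 0, 0]},
  {"translation": [0, 0, 0], "delta_rot": [0, 0, 0]},
])

```text
time: 32.52
eef_pos: [0.5426, 0.3187, 0.0407]
tool_rot: [0.001, 0.98, 0.2, -0.006]
contact_force: [-9.2, -6.1, 9.6]
gripper_width: -0.0003
```

>>> step_arm([
  {"translation": [-2.5, 0, 0], "delta_rot": [0, 0, 0]},
  {"translation": [0, 0, -5], "delta_rot": [0, 0, 0]},
  {"translation": [0, 0, -6], "delta_rot": [0, 0, 0]},
  {"translation": [0, 0, -6], "delta_rot": [0, 0, 0]},
  {"translation": [-3, 0, -6], "delta_rot": [0, 0, 0]},
  {"translation": [-3, 0, -6], "delta_rot": [0, 0, 0]},
  {"translation": [0, 0, 0], "delta_rot": [0, 0, 0]},
  {"translation": [0, 0, 0], "delta_rot": [0, 0, 0]},
])

```text
time: 33.52
eef_pos: [0.4735, 0.2894, 0.3226]
tool_rot: [-0.0, 0.98, 0.2, 0.001]
contact_force: [-0.3, -0.2, -0.7]
gripper_width: 0.0003
```

Run:
```python
from h import *
p,w=look("wrist","w9.png",["cap_drawer_handle","label_drawer_handle","core"]); yel(p,w)
# bar in chest frame: points z .03-.046
a=np.radians(23); X=np.array([np.cos(a),np.sin(a)]); Y=np.array([-X[1],X[0]])
q=w.reshape(-1,3); q=q[~np.isnan(q[:,0])]; q=q[(q[:,2]>.036)&(q[:,2]<.05)]
c=np.array([.558,.325]); xc=(q[:,:2]-c)@X; yc=(q[:,:2]-c)@Y
for y0 in (0,.129):
    s=(abs(yc-y0)<.02)&(abs(xc)<.02); print("bar",y0,s.sum(),np.percentile(xc[s],[5,50,95]).round(4))
plan([(.40,.15,.40,23),(.40,-.15,.40,23),(.36,-.30,.35,23),(.36,-.30,.35,0)])
```

```text
cap_drawer_handle 0.68 [256.6 100.7] [0.559 0.325 0.041]
cap_drawer_handle 0.37 [413.1 276.5] [ 0.398 -0.047  0.011]
label_drawer_handle 0.68 [163. 102.] [0.507 0.445 0.042]
core 0.56 [195.   21.8] [0.604 0.417 0.107]
bar 0 230 [-0.0052 -0.0013  0.0041]
bar 0.129 200 [-0.0054 -0.0015  0.0026]
t 33.73 pos [0.4732 0.2892 0.3206] phi 23.1 zdir [-0.003 -0.001 -1.   ] w 0.0001 F [-0.8 -0.2 -0.3]
-> (0.4, 0.15, 0.4, 23) total cm [-12.18   9.94  -7.94] rows 3 each [-4.06  3.31 -2.65] then turn z 0.1 rows 1
-> (0.4, -0.15, 0.4, 23) total cm [-11.72  27.62  -0.  ] rows 5 each [-2.34  5.52 -0.  ] then turn z 0 rows 0
-> (0.36, -0.3, 0.35, 23) total cm [-9.54 12.24  5.  ] rows 3 each [-3.18  4.08  1.67] then turn z 0 rows 0
-> (0.36, -0.3, 0.35, 0) total cm [ 0.  0. -0.] rows 1 each [ 0.  0. -0.] then turn z 23 rows 3
```

>>> step_arm([
  {"translation": [-4.06, 3.31, -2.65], "delta_rot": [0, 0, 0]},
  {"translation": [-4.06, 3.31, -2.65], "delta_rot": [0, 0, 0]},
  {"translation": [-4.06, 3.31, -2.65], "delta_rot": [0, 0, 0]},
  {"translation": [-2.34, 5.52, 0], "delta_rot": [0, 0, 0]},
  {"translation": [-2.34, 5.52, 0], "delta_rot": [0, 0, 0]},
  {"translation": [-2.34, 5.52, 0], "delta_rot": [0, 0, 0]},
  {"translation": [-2.34, 5.52, 0], "delta_rot": [0, 0, 0]},
  {"translation": [-2.34, 5.52, 0], "delta_rot": [0, 0, 0]},
  {"translation": [-4, 4.08, 1.67], "delta_rot": [0, 0, 0]},
  {"translation": [-4, 4.08, 1.67], "delta_rot": [0, 0, 0]},
  {"translation": [-4, 4.08, 1.67], "delta_rot": [0, 0, 0]},
  {"translation": [0, 0, 0], "delta_rot": [0, 0, 10]},
  {"translation": [0, 0, 0], "delta_rot": [0, 0, 10]},
  {"translation": [0, 0, 0], "delta_rot": [0, 0, 3]},
  {"translation": [0, 0, 0], "delta_rot": [0, 0, 0]},
  {"translation": [0, 0, 0], "delta_rot": [0, 0, 0]},
])

```text
time: 35.72
eef_pos: [0.3381, -0.3092, 0.3514]
tool_rot: [-0.001, 1.0, 0.001, -0.0]
contact_force: [-0.3, -0.6, 0.6]
gripper_width: 0.0004
```

Run:
```python
from h import *
p,w=look("wrist","wa.png",["station","guard_tab","guard_hinge","selector_grip","brush","bottle_s"])
r,t,K=cam(p); print((-r.T@t).round(3))
for k in ["guard_tab","selector","station","guard"]:
    for o in env.regions_of(p,k)[:2]:
        q=w[o["pixels"]]; q=q[~np.isnan(q[:,0])]
        print(k,round(o["confidence"],2),np.round(o["box"]),len(q),np.percentile(q,[3,50,97],axis=0).round(3).tolist(),np.round(cv2.minAreaRect(q[:,:2].astype(np.float32)*1000)[2],1))
print(pose()[0])
```

```text
station 0.66 [285.6 133.7] [ 0.385 -0.351  0.063]
station 0.25 [389.7 125.5] [ 0.397 -0.502  0.062]
guard_tab 0.87 [246.3 134.8] [ 0.384 -0.293  0.065]
guard_hinge 0.69 [317.8 137.3] [ 0.381 -0.398  0.064]
guard_hinge 0.5 [108.5 128.7] [ 0.39  -0.065  0.011]
brush 0.83 [108.2 126.3] [ 0.394 -0.066  0.011]
bottle_s 0.57 [388.9 127.9] [ 0.394 -0.5    0.062]
[ 0.41  -0.309  0.471]
guard_tab 0.88 [240. 112. 323. 163.] 3192 [[0.35, -0.402, -0.001], [0.385, -0.356, 0.063], [0.416, -0.293, 0.065]] 47.6
station 0.88 [239. 103. 326. 158.] 3251 [[0.353, -0.401, 0.019], [0.387, -0.353, 0.063], [0.417, -0.295, 0.065]] 78.7
guard 0.96 [238. 114. 327. 160.] 3070 [[0.352, -0.4, 0.061], [0.385, -0.355, 0.063], [0.414, -0.292, 0.065]] 34.6
[ 0.33810536 -0.30916975  0.35209185]
```

View pics/wa.png

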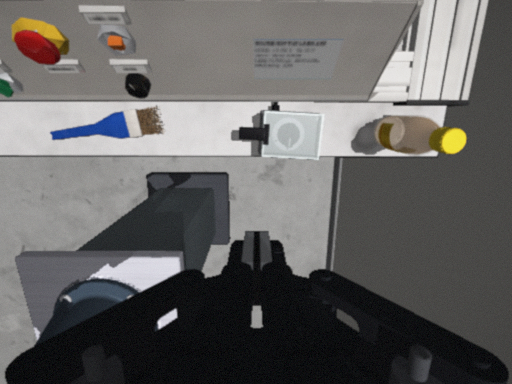

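The wrist view shows the guard's clear plate at about (293,134), its tab at (246,134), the brush at left and the bottle at right. I'll fit the guard more precisely before gripping.

Run:
```python
from h import *
p=env.capture("wrist"); w=cloud(p)
o=env.regions_of(p,"guard")[0]; q=w[o["pixels"]]; q=q[~np.isnan(q[:,0])]
g=q[(abs(q[:,2]-.063)<.006)]
pl=g[g[:,1]<-.325][:,:2].astype(np.float32)*1000
print("plate",cv2.minAreaRect(pl),cv2.boxPoints(cv2.minAreaRect(pl)).round(0).tolist())
tb=g[g[:,1]>-.308]; print("tab",len(tb),np.percentile(tb,[2,50,98],axis=0).round(4).tolist())
# edges x at several y
for y0 in np.arange(-.40,-.275,.01):
    s=g[abs(g[:,1]-y0)<.004]
    if len(s)>3: print(round(y0,3),len(s),np.percentile(s[:,0],[2,98]).round(4),np.median(s[:,2]).round(4))
r,t,K=cam(p)
c=p["color"][95:175,215:345]; cv2.imwrite("pics/wb.png",cv2.resize(c,(780,480),interpolation=cv2.INTER_CUBIC))
```

```text
plate ((383.2398376464844, -364.3260498046875), (65.9100570678711, 78.35102844238281), 0.028388481587171555) [[350.0, -325.0], [350.0, -404.0], [416.0, -403.0], [416.0, -325.0]]
tab 202 [[0.3783, -0.308, 0.0623], [0.3869, -0.2964, 0.0646], [0.3953, -0.2847, 0.0662]]
-0.4 182 [0.352  0.4121] 0.0631
-0.39 244 [0.3518 0.4123] 0.0629
-0.38 244 [0.352  0.4136] 0.0631
-0.37 255 [0.3506 0.4147] 0.063
-0.36 245 [0.3518 0.4148] 0.0631
-0.35 246 [0.3548 0.4161] 0.0631
-0.34 240 [0.3536 0.4148] 0.0631
-0.33 237 [0.3544 0.4161] 0.063
-0.32 216 [0.355  0.4147] 0.0637
-0.31 75 [0.3768 0.394 ] 0.0643
-0.3 75 [0.3783 0.3953] 0.0646
-0.29 72 [0.3798 0.3953] 0.0645
```

View pics/wb.png

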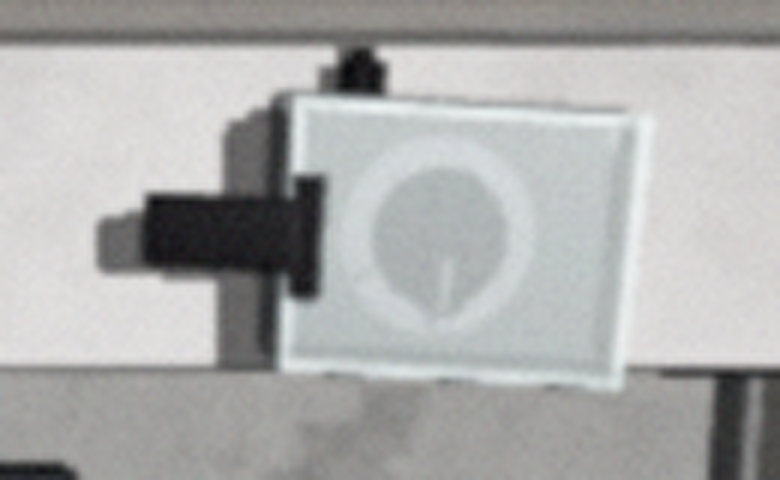

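The crop shows the tab at about (215,230) and the dial through the guard at (440,235). The station is yawed about -3°. Before gripping I'll check how close the labeller is behind it.

Run:
```python
from h import *
for n in ["wrist","top","scene"]:
    p=env.capture(n); w=cloud(p).reshape(-1,3)
    s=w[(w[:,1]<-.25)&(w[:,1]>-.45)&(w[:,0]>.40)&(w[:,0]<.56)]
    print(n)
    for z0 in np.arange(.0,.24,.02):
        t=s[(s[:,2]>=max(z0,.008))&(s[:,2]<z0+.02)]
        for y0,y1 in [(-.45,-.35),(-.35,-.25)]:
            u=t[(t[:,1]>y0)&(t[:,1]<y1)]
            if len(u)>3: print(round(z0,2),(y0,y1),len(u),np.percentile(u[:,0],[0,5,50]).round(3))
x,y,z=pose()[0]
plan([(x,y,.3,87),(.3868,-.295,.15,87),(.3868,-.295,.07,87)])
```

```text
wrist
0.0 (-0.35, -0.25) 54 [0.42  0.42  0.424]
0.02 (-0.45, -0.35) 23 [0.415 0.415 0.417]
0.02 (-0.35, -0.25) 63 [0.4   0.402 0.414]
0.04 (-0.45, -0.35) 72 [0.405 0.43  0.43 ]
0.04 (-0.35, -0.25) 75 [0.404 0.407 0.43 ]
0.06 (-0.45, -0.35) 476 [0.401 0.401 0.409]
0.06 (-0.35, -0.25) 345 [0.401 0.401 0.411]
0.08 (-0.45, -0.35) 5 [0.429 0.429 0.43 ]
0.1 (-0.45, -0.35) 1307 [0.429 0.43  0.439]
0.1 (-0.35, -0.25) 1307 [0.43  0.43  0.439]
0.12 (-0.45, -0.35) 1507 [0.445 0.448 0.455]
0.12 (-0.35, -0.25) 1496 [0.446 0.448 0.455]
0.14 (-0.45, -0.35) 1988 [0.46  0.463 0.471]
0.14 (-0.35, -0.25) 1989 [0.46  0.463 0.472]
0.16 (-0.45, -0.35) 2698 [0.477 0.48  0.489]
0.16 (-0.35, -0.25) 2653 [0.477 0.48  0.489]
0.18 (-0.45, -0.35) 2238 [0.495 0.497 0.503]
0.18 (-0.35, -0.25) 2220 [0.495 0.497 0.503]
top
0.0 (-0.35, -0.25) 14 [0.4   0.401 0.416]
0.02 (-0.35, -0.25) 13 [0.4   0.402 0.412]
0.04 (-0.45, -0.35) 12 [0.402 0.404 0.41 ]
0.04 (-0.35, -0.25) 21 [0.403 0.403 0.411]
0.06 (-0.45, -0.35) 57 [0.401 0.401 0.409]
0.06 (-0.35, -0.25) 34 [0.402 0.403 0.412]
0.08 (-0.45, -0.35) 7 [0.431 0.431 0.431]
[... 1191 characters left out ...]
-0.35) 157 [0.47  0.477 0.486]
0.16 (-0.35, -0.25) 177 [0.47  0.477 0.486]
0.18 (-0.45, -0.35) 217 [0.49  0.495 0.506]
0.18 (-0.35, -0.25) 228 [0.489 0.495 0.506]
0.2 (-0.45, -0.35) 4 [0.516 0.517 0.523]
0.2 (-0.35, -0.25) 7 [0.51  0.513 0.523]
t 36.52 pos [ 0.3381 -0.3092  0.3521] phi 0.1 zdir [ 0.  0. -1.] w -0.0002 F [ 0.9  0.4 -0.6]
-> (np.float64(0.33809625781410596), np.float64(-0.3091642775138598), 0.3, 87) total cm [0.   0.   5.21] rows 1 each [0.   0.   5.21] then turn z -86.9 rows 9
-> (0.3868, -0.295, 0.15, 87) total cm [ 1.67  4.79 15.  ] rows 3 each [0.56 1.6  5.  ] then turn z 0 rows 0
-> (0.3868, -0.295, 0.07, 87) total cm [0. 0. 8.] rows 2 each [0. 0. 4.] then turn z 0 rows 0
```

>>> step_arm([
  {"translation": [0, 0, 0], "delta_rot": [0, 0, -9.7]},
  {"translation": [0, 0, 0], "delta_rot": [0, 0, -9.7]},
  {"translation": [0, 0, 0], "delta_rot": [0, 0, -9.7]},
  {"translation": [0, 0, 0], "delta_rot": [0, 0, -9.7]},
  {"translation": [0, 0, 0], "delta_rot": [0, 0, -9.7]},
  {"translation": [0, 0, 0], "delta_rot": [0, 0, -9.7]},
  {"translation": [0, 0, 0], "delta_rot": [0, 0, -9.7]},
  {"translation": [0, 0, 0], "delta_rot": [0, 0, -9.7]},
  {"translation": [0, 0, 0], "delta_rot": [0, 0, -9.4]},
  {"translation": [0.56, 1.6, 6], "delta_rot": [0, 0, 0]},
  {"translation": [0.56, 1.6, 6], "delta_rot": [0, 0, 0]},
  {"translation": [0.56, 1.6, 6], "delta_rot": [0, 0, 0]},
  {"translation": [0, 0, 0], "delta_rot": [0, 0, 0]},
  {"translation": [0, 0, 0], "delta_rot": [0, 0, 0]},
  {"translation": [0, 0, 0], "delta_rot": [0, 0, 0]},
], jaw=3.2, force=20)

```text
time: 38.4
eef_pos: [0.3877, -0.2964, 0.175]
tool_rot: [0.003, 0.725, 0.689, -0.0]
contact_force: [-0.1, 0.0, 0.7]
gripper_width: 0.032
```

Run:
```python
from h import *
p,w=look("wrist","wc.png",["guard_tab"])
s=w[(w[...,2]>.056)&(w[...,2]<.07)&(w[...,1]>-.312)&(w[...,1]<-.27)&(w[...,0]>.36)&(w[...,0]<.42)]
print(len(s),np.nanpercentile(s,[3,50,97],axis=0).round(4).tolist() if len(s) else 0)
plan([(.3868,-.295,.07,87)])
```

```text
guard_tab 0.91 [256.3 198. ] [ 0.388 -0.294  0.066]
655 [[0.3786, -0.3113, 0.0631], [0.3869, -0.2964, 0.0644], [0.3952, -0.2828, 0.0657]]
t 38.5 pos [ 0.3875 -0.2961  0.1747] phi 87.0 zdir [ 0.004 -0.004 -1.   ] w 0.0321 F [ 0.4 -0.   0.4]
-> (0.3868, -0.295, 0.07, 87) total cm [ 0.11 -0.07 10.47] rows 2 each [ 0.05 -0.04  5.24] then turn z 0.0 rows 1
```

View pics/wc.png

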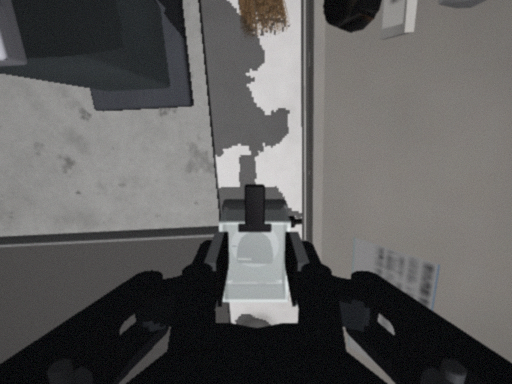

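The tab is at (256,198), centred between the fingers. I'll descend and pinch it.

>>> step_arm([
  {"translation": [0.1, 0, 4], "delta_rot": [0, 0, 0]},
  {"translation": [0, 0, 4], "delta_rot": [0, 0, 0]},
  {"translation": [0, 0, 2.4], "delta_rot": [0, 0, 0]},
  {"translation": [0, 0, 0], "delta_rot": [0, 0, 0]},
  {"translation": [0, 0, 0], "delta_rot": [0, 0, 0]},
])

```text
time: 39.12
eef_pos: [0.3876, -0.2948, 0.0695]
tool_rot: [0.002, 0.725, 0.689, -0.0]
contact_force: [-0.1, 0.1, 0.9]
gripper_width: 0.0321
```

>>> step_arm([
  {"translation": [0, 0, 0], "delta_rot": [0, 0, 0]},
  {"translation": [0, 0, 0], "delta_rot": [0, 0, 0]},
  {"translation": [0, 0, 0], "delta_rot": [0, 0, 0]},
  {"translation": [0, 0, 0], "delta_rot": [0, 0, 0]},
], jaw=1.2, force=20)

```text
time: 39.62
eef_pos: [0.3867, -0.2946, 0.0696]
tool_rot: [0.001, 0.725, 0.689, -0.001]
contact_force: [-4.8, -1.3, 7.0]
gripper_width: 0.0171
```

Run:
```python
from h import *
p=pose()[0]; print(p); h=np.array([-.410,.028]); d=p[1:]-h-np.array([0,.008]); print(d)
# tool x ~ +y (phi 87), so tool x delta ~ dy ; station yaw -2.8 => arc plane along tool x
prev=d
for a in range(10,81,10):
    r=np.radians(a); n=np.array([d[0]*np.cos(r)-d[1]*np.sin(r),d[0]*np.sin(r)+d[1]*np.cos(r)]); s=(n-prev)*100; prev=n
    print(a,"tool x",s[0].round(2),"tool z",-s[1].round(2))
```

```text
[ 0.38667063 -0.29456624  0.0696011 ]
[0.11543376 0.0336011 ]
10 tool x -0.76 tool z -1.95
20 tool x -1.09 tool z -1.79
30 tool x -1.38 tool z -1.58
40 tool x -1.63 tool z -1.31
50 tool x -1.84 tool z -1.01
60 tool x -1.98 tool z -0.67
70 tool x -2.07 tool z -0.32
80 tool x -2.1 tool z 0.04
```

>>> step_arm([
  {"translation": [-0.35, 0, -1.0], "delta_rot": [0, 0, 0]},
  {"translation": [-0.41, 0, -0.95], "delta_rot": [0, 0, 0]},
  {"translation": [-0.52, 0, -0.92], "delta_rot": [0, 0, 0]},
  {"translation": [-0.57, 0, -0.87], "delta_rot": [0, 0, 0]},
  {"translation": [-0.67, 0, -0.81], "delta_rot": [0, 0, 0]},
  {"translation": [-0.71, 0, -0.77], "delta_rot": [0, 0, 0]},
  {"translation": [0, 0, 0], "delta_rot": [0, 0, 0]},
])

```text
time: 40.5
eef_pos: [0.3849, -0.3265, 0.1218]
tool_rot: [-0.0, 0.725, 0.689, -0.0]
contact_force: [-4.6, -0.2, -3.1]
gripper_width: 0.0173
```

Following well; continuing to about 72°.

>>> step_arm([
  {"translation": [-0.79, 0, -0.68], "delta_rot": [0, 0, 0]},
  {"translation": [-0.84, 0, -0.63], "delta_rot": [0, 0, 0]},
  {"translation": [-0.9, 0, -0.53], "delta_rot": [0, 0, 0]},
  {"translation": [-0.94, 0, -0.48], "delta_rot": [0, 0, 0]},
  {"translation": [-0.98, 0, -0.36], "delta_rot": [0, 0, 0]},
  {"translation": [-1.0, 0, -0.31], "delta_rot": [0, 0, 0]},
  {"translation": [-1.03, 0, -0.18], "delta_rot": [0, 0, 0]},
  {"translation": [-1.04, 0, -0.14], "delta_rot": [0, 0, 0]},
  {"translation": [-0.4, 0, 0], "delta_rot": [0, 0, 0]},
  {"translation": [0, 0, 0], "delta_rot": [0, 0, 0]},
])

```text
time: 41.75
eef_pos: [0.3808, -0.4057, 0.1545]
tool_rot: [-0.0, 0.725, 0.689, -0.0]
contact_force: [-4.6, 2.1, -1.9]
gripper_width: 0.0174
```

>>> step_arm([
  {"translation": [0, 0, 0], "delta_rot": [0, 0, 0]},
  {"translation": [0, 0, 0], "delta_rot": [0, 0, 0]},
  {"translation": [0, 0, 0], "delta_rot": [0, 0, 0]},
  {"translation": [0, 0, 0], "delta_rot": [0, 0, 0]},
  {"translation": [0, 0, -4], "delta_rot": [0, 0, 0]},
  {"translation": [0, 0, -4], "delta_rot": [0, 0, 0]},
  {"translation": [4, 0, -4], "delta_rot": [0, 0, 0]},
  {"translation": [0, 0, -2], "delta_rot": [0, 0, 0]},
  {"translation": [0, 0, 0], "delta_rot": [0, 0, 0]},
  {"translation": [0, 0, 0], "delta_rot": [0, 0, 0]},
], jaw=4)

```text
time: 43.0
eef_pos: [0.383, -0.3651, 0.2935]
tool_rot: [-0.001, 0.725, 0.689, 0.0]
contact_force: [0.2, -0.4, -0.7]
gripper_width: 0.0401
```

Run:
```python
from h import *
for n in ["top","scene","wrist"]:
    p,w=look(n,f"d_{n}.png",["guard_tab","selector_grip"])
    s=w[(w[...,2]>.049)&(w[...,2]<.064)&(abs(w[...,1]+.36)<.03)&(abs(w[...,0]-.383)<.03)]
    if len(s)>5: print(len(s),np.median(s,0).round(4),cv2.minAreaRect(s[:,:2].astype(np.float32)*1000))
    s=w[(w[...,2]>.08)&(w[...,2]<.19)&(w[...,1]<-.40)&(w[...,1]>-.5)&(abs(w[...,0]-.383)<.04)]
    if len(s)>5: print("guard",len(s),np.percentile(s,[2,50,98],axis=0).round(3).tolist())
print(pose()[0])
a=cv2.imread("pics/d_top.png")[215:275,290:420]; b=cv2.imread("pics/d_scene.png")[150:230,330:440]
cv2.imwrite("pics/d.png",np.vstack([cv2.resize(a,(640,290)),cv2.resize(b,(640,310))]))
```

```text
guard_tab 0.39 [135.1 222.7] [0.508 0.43  0.043]
selector_grip 0.52 [336.7 247.8] [ 0.391 -0.355  0.056]
28 [ 0.3831 -0.358   0.0565] ((383.1739196777344, -357.1162414550781), (12.082009315490723, 30.938425064086914), 86.05791473388672)
guard_tab 0.71 [399.  163.7] [ 0.374 -0.454  0.127]
selector_grip 0.65 [371.5 188. ] [ 0.388 -0.356  0.048]
34 [ 0.378  -0.3566  0.0565] ((380.89080810546875, -357.6009826660156), (14.934480667114258, 35.554908752441406), 81.39373016357422)
guard 236 [[0.344, -0.462, 0.081], [0.375, -0.441, 0.11], [0.412, -0.418, 0.141]]
guard_tab 0.61 [255.1 266.2] [ 0.377 -0.456  0.136]
selector_grip 0.85 [259.3 166. ] [ 0.387 -0.355  0.058]
250 [ 0.3841 -0.3571  0.0561] ((383.64892578125, -357.9010925292969), (12.126349449157715, 35.80047607421875), 86.2356185913086)
guard 1830 [[0.348, -0.461, 0.088], [0.379, -0.439, 0.111], [0.412, -0.418, 0.141]]
[ 0.38321316 -0.36531214  0.29397323]
```

View pics/d.png

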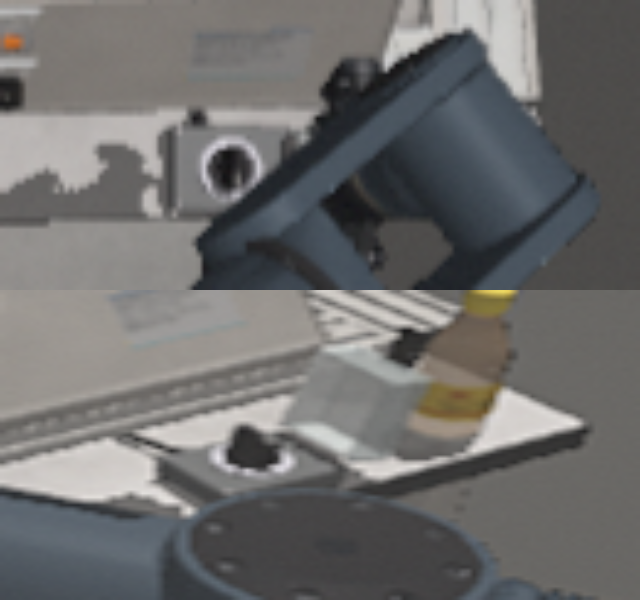

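The guard has fallen fully open. The selector bar is centred at (0.3836, -0.3578) and lies along about -3.8°. I'll turn the jaws to φ ≈ -3.8° and descend with the opening at 3 cm.

Run:
```python
from h import *
x,y,z=pose()[0]
plan([(x,y,z,-3.8),(.3838,-.3578,.14,-3.8),(.3838,-.3578,.068,-3.8)])
```

```text
t 43.45 pos [ 0.3832 -0.3653  0.294 ] phi 87.1 zdir [-0.     0.001 -1.   ] w 0.0401 F [-0.2  0.1  0.2]
-> (np.float64(0.38321316337725986), np.float64(-0.36531213815427865), np.float64(0.29397322934884296), -3.8) total cm [ 0.  0. -0.] rows 1 each [ 0.  0. -0.] then turn z 90.9 rows 9
-> (0.3838, -0.3578, 0.14, -3.8) total cm [ 1.00e-02 -7.50e-01  1.54e+01] rows 3 each [ 0.   -0.25  5.13] then turn z -0.0 rows 0
-> (0.3838, -0.3578, 0.068, -3.8) total cm [ 0.  -0.   7.2] rows 2 each [ 0.  -0.   3.6] then turn z -0.0 rows 0
```

>>> step_arm([
  {"translation": [0, 0, 0], "delta_rot": [0, 0, 10.1]},
  {"translation": [0, 0, 0], "delta_rot": [0, 0, 10.1]},
  {"translation": [0, 0, 0], "delta_rot": [0, 0, 10.1]},
  {"translation": [0, 0, 0], "delta_rot": [0, 0, 10.1]},
  {"translation": [0, 0, 0], "delta_rot": [0, 0, 10.1]},
  {"translation": [0, 0, 0], "delta_rot": [0, 0, 10.1]},
  {"translation": [0, 0, 0], "delta_rot": [0, 0, 10.1]},
  {"translation": [0, 0, 0], "delta_rot": [0, 0, 10.1]},
  {"translation": [0, 0, 0], "delta_rot": [0, 0, 10]},
  {"translation": [0, 0, 0], "delta_rot": [0, 0, 0]},
  {"translation": [0, -0.75, 5.1], "delta_rot": [0, 0, 0]},
  {"translation": [0, 0, 5.1], "delta_rot": [0, 0, 0]},
  {"translation": [0, 0, 5.1], "delta_rot": [0, 0, 0]},
  {"translation": [0, 0, 0], "delta_rot": [0, 0, 0]},
  {"translation": [0, 0, 0], "delta_rot": [0, 0, 0]},
  {"translation": [0, 0, 0], "delta_rot": [0, 0, 0]},
], jaw=2.8)

```text
time: 45.45
eef_pos: [0.3848, -0.3592, 0.1436]
tool_rot: [0.002, 0.999, -0.032, 0.001]
contact_force: [-0.6, 0.1, 0.9]
gripper_width: 0.0279
```

Run:
```python
from h import *
p,w=look("wrist","we.png",["selector_grip"])
s=w[(w[...,2]>.049)&(w[...,2]<.064)&(abs(w[...,1]+.36)<.03)&(abs(w[...,0]-.383)<.03)]
if len(s)>5: print(len(s),np.median(s,0).round(4),cv2.minAreaRect(s[:,:2].astype(np.float32)*1000))
plan([(.3838,-.3578,.068,-3.8)])
```

```text
selector_grip 0.73 [257.7 209.4] [ 0.386 -0.36   0.057]
629 [ 0.385  -0.3582  0.0563] ((383.9750671386719, -358.1658935546875), (11.956945419311523, 35.35825729370117), 84.1174545288086)
t 45.55 pos [ 0.3845 -0.3587  0.1433] phi -3.7 zdir [ 0.002 -0.003 -1.   ] w 0.0282 F [ 0.7 -0.1 -1. ]
-> (0.3838, -0.3578, 0.068, -3.8) total cm [-0.08 -0.09  7.53] rows 2 each [-0.04 -0.04  3.77] then turn z 0.1 rows 1
```

>>> step_arm([
  {"translation": [-0.05, -0.05, 3], "delta_rot": [0, 0, 0]},
  {"translation": [0, 0, 3], "delta_rot": [0, 0, 0]},
  {"translation": [0, 0, 1.6], "delta_rot": [0, 0, 0]},
  {"translation": [0, 0, 0], "delta_rot": [0, 0, 0]},
  {"translation": [0, 0, 0], "delta_rot": [0, 0, 0]},
])

```text
time: 46.18
eef_pos: [0.3838, -0.3579, 0.0662]
tool_rot: [0.001, 0.999, -0.033, 0.001]
contact_force: [-0.0, 0.1, 1.2]
gripper_width: 0.0278
```

>>> step_arm([
  {"translation": [0, 0, 0], "delta_rot": [0, 0, 0]},
  {"translation": [0, 0, 0], "delta_rot": [0, 0, 0]},
  {"translation": [0, 0, 0], "delta_rot": [0, 0, 0]},
  {"translation": [0, 0, 0], "delta_rot": [0, 0, 0]},
], jaw=0.6, force=30)

```text
time: 46.68
eef_pos: [0.3838, -0.3585, 0.0665]
tool_rot: [0.001, 0.999, -0.032, 0.001]
contact_force: [-0.9, -1.9, 5.7]
gripper_width: 0.0112
```

>>> step_arm([
  {"translation": [0, 0, 0], "delta_rot": [0, 0, 5]},
  {"translation": [0, 0, 0], "delta_rot": [0, 0, 5]},
  {"translation": [0, 0, 0], "delta_rot": [0, 0, 5]},
  {"translation": [0, 0, 0], "delta_rot": [0, 0, 5]},
  {"translation": [0, 0, 0], "delta_rot": [0, 0, 5]},
  {"translation": [0, 0, 0], "delta_rot": [0, 0, 5]},
  {"translation": [0, 0, 0], "delta_rot": [0, 0, 0]},
])

```text
time: 47.55
eef_pos: [0.3838, -0.3588, 0.0665]
tool_rot: [0.001, 0.957, -0.29, 0.001]
contact_force: [-1.5, -2.4, 6.1]
gripper_width: 0.0114
```

>>> step_arm([
  {"translation": [0, 0, 0], "delta_rot": [0, 0, 5]},
  {"translation": [0, 0, 0], "delta_rot": [0, 0, 5]},
  {"translation": [0, 0, 0], "delta_rot": [0, 0, 5]},
  {"translation": [0, 0, 0], "delta_rot": [0, 0, 5]},
  {"translation": [0, 0, 0], "delta_rot": [0, 0, 5]},
  {"translation": [0, 0, 0], "delta_rot": [0, 0, 4]},
  {"translation": [0, 0, 0], "delta_rot": [0, 0, 3]},
  {"translation": [0, 0, 0], "delta_rot": [0, 0, 0]},
  {"translation": [0, 0, 0], "delta_rot": [0, 0, 0]},
])

```text
time: 48.68
eef_pos: [0.3835, -0.3591, 0.0665]
tool_rot: [0.002, 0.841, -0.54, 0.001]
contact_force: [-2.6, -3.1, 7.0]
gripper_width: 0.0112
```

Run:
```python
from h import *
s=env.get_state(); print(s["wrist_torque"].round(3)); plan([(.38,-.36,.1,-64)])
```

```text
[-0.499  0.443  0.844]
t 48.67 pos [ 0.3835 -0.3591  0.0665] phi -65.4 zdir [ 0.    -0.004 -1.   ] w 0.0112 F [-2.6 -3.1  7. ]
-> (0.38, -0.36, 0.1, -64) total cm [-0.06  0.36 -3.35] rows 1 each [-0.06  0.36 -3.35] then turn z -1.4 rows 1
```

The torque shows the selector is at its stop. I'll release, rise, turn back for the guard, and check.

>>> step_arm([
  {"translation": [0, 0, 0], "delta_rot": [0, 0, -1.5]},
  {"translation": [0, 0, 0], "delta_rot": [0, 0, 0]},
  {"translation": [0, 0, 0], "delta_rot": [0, 0, 0]},
  {"translation": [0, 0, 0], "delta_rot": [0, 0, 0]},
  {"translation": [0, 0, -4], "delta_rot": [0, 0, 0]},
  {"translation": [0, 0, -6], "delta_rot": [0, 0, 0]},
  {"translation": [0, 0, -6], "delta_rot": [0, 0, 0]},
  {"translation": [0, 0, -6], "delta_rot": [0, 0, 0]},
  {"translation": [0, 0, 0], "delta_rot": [0, 0, 0]},
], jaw=2.8)

```text
time: 49.8
eef_pos: [0.3851, -0.3595, 0.2905]
tool_rot: [0.002, 0.847, -0.532, 0.006]
contact_force: [0.6, -0.7, -1.1]
gripper_width: 0.0282
```

>>> step_arm([
  {"translation": [0, 0, 0], "delta_rot": [0, 0, -10]},
  {"translation": [0, 0, 0], "delta_rot": [0, 0, -10]},
  {"translation": [0, 0, 0], "delta_rot": [0, 0, -10]},
  {"translation": [0, 0, 0], "delta_rot": [0, 0, -10]},
  {"translation": [0, 0, 0], "delta_rot": [0, 0, -10]},
  {"translation": [0, 0, 0], "delta_rot": [0, 0, -10]},
  {"translation": [0, 0, 0], "delta_rot": [0, 0, -10]},
  {"translation": [0, 0, 0], "delta_rot": [0, 0, -10]},
  {"translation": [0, 0, 0], "delta_rot": [0, 0, -10]},
  {"translation": [0, 0, 0], "delta_rot": [0, 0, -10]},
  {"translation": [0, 0, 0], "delta_rot": [0, 0, -10]},
  {"translation": [0, 0, 0], "delta_rot": [0, 0, -10]},
  {"translation": [0, 0, 0], "delta_rot": [0, 0, -10]},
  {"translation": [0, 0, 0], "delta_rot": [0, 0, -10]},
  {"translation": [0, 0, 0], "delta_rot": [0, 0, -10]},
  {"translation": [0, 0, 0], "delta_rot": [0, 0, -1]},
  {"translation": [0, 0, 0], "delta_rot": [0, 0, 0]},
  {"translation": [0, 0, 0], "delta_rot": [0, 0, 0]},
], jaw=3.2, force=20)

```text
time: 52.05
eef_pos: [0.3832, -0.3571, 0.285]
tool_rot: [-0.0, 0.727, 0.686, 0.0]
contact_force: [-0.7, 0.7, -1.1]
gripper_width: 0.0319
```

Run:
```python
from h import *
p,w=look("wrist","wf.png",["guard_tab","selector_grip","bottle_s"])
s=w[(w[...,2]>.049)&(w[...,2]<.064)&(abs(w[...,1]+.36)<.03)&(abs(w[...,0]-.383)<.03)]
if len(s)>5: print("bar",len(s),np.median(s,0).round(4),cv2.minAreaRect(s[:,:2].astype(np.float32)*1000))
s=w[(w[...,2]>.118)&(w[...,2]<.17)&(w[...,1]<-.42)&(w[...,1]>-.485)&(abs(w[...,0]-.383)<.02)]
if len(s)>5: print("tab",len(s),np.percentile(s,[2,50,98],axis=0).round(3).tolist())
s=w[(w[...,2]>.08)&(w[...,2]<.18)&(w[...,1]<-.485)&(w[...,1]>-.6)&(abs(w[...,0]-.383)<.05)]
if len(s)>5: print("bottle",len(s),np.percentile(s,[2,50,98],axis=0).round(3).tolist())
plan([(.3785,-.462,.22,87),(.3785,-.462,.142,87)])
```

```text
guard_tab 0.72 [257.3 276. ] [ 0.379 -0.456  0.136]
selector_grip 0.8 [259.8 175.1] [ 0.388 -0.358  0.056]
bottle_s 0.91 [264.  266.4] [ 0.387 -0.455  0.117]
bar 255 [ 0.3836 -0.3573  0.056 ] ((383.6078796386719, -357.9818420410156), (12.099328994750977, 35.806663513183594), 27.045711517333984)
tab 290 [[0.369, -0.463, 0.119], [0.378, -0.456, 0.134], [0.387, -0.454, 0.143]]
bottle 1497 [[0.363, -0.547, 0.083], [0.387, -0.512, 0.111], [0.427, -0.501, 0.145]]
t 52.25 pos [ 0.3833 -0.3572  0.2853] phi 86.7 zdir [ 0. -0. -1.] w 0.0321 F [ 0.1 -0.5  0.3]
-> (0.3785, -0.462, 0.22, 87) total cm [-10.49   0.11   6.53] rows 2 each [-5.24  0.06  3.27] then turn z -0.3 rows 1
-> (0.3785, -0.462, 0.142, 87) total cm [0.  0.  7.8] rows 2 each [0.  0.  3.9] then turn z 0 rows 0
```

View pics/wf.png

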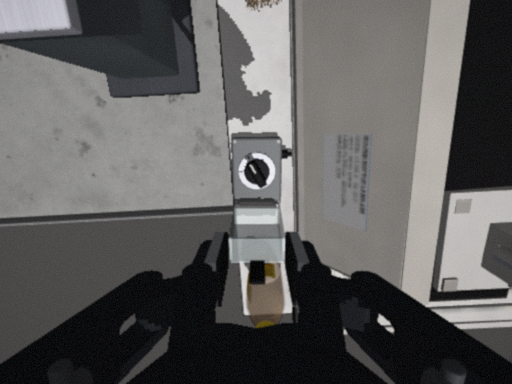

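The bar has turned about 59° (seen at (258,172)), so it is at its stop. The guard tab is at (257,275), world (0.378, -0.459), z 0.119–0.145. I'll go down over it and pinch.

>>> step_arm([
  {"translation": [-5.1, 0.05, 0], "delta_rot": [0, 0, 0]},
  {"translation": [-5.15, 0, 0], "delta_rot": [0, 0, 0]},
  {"translation": [0, 0, 5], "delta_rot": [0, 0, 0]},
  {"translation": [0, 0, 0], "delta_rot": [0, 0, 0]},
  {"translation": [0, 0, 5], "delta_rot": [0, 0, 0]},
  {"translation": [0, 0, 3.8], "delta_rot": [0, 0, 0]},
  {"translation": [0, 0, 0.5], "delta_rot": [0, 0, 0]},
  {"translation": [0, 0, 0], "delta_rot": [0, 0, 0]},
  {"translation": [0, 0, 0], "delta_rot": [0, 0, 0]},
])

```text
time: 53.38
eef_pos: [0.3789, -0.4608, 0.1447]
tool_rot: [0.002, 0.727, 0.687, -0.001]
contact_force: [-0.4, 0.3, 0.4]
gripper_width: 0.0321
```

>>> step_arm([
  {"translation": [0, 0, 0], "delta_rot": [0, 0, 0]},
  {"translation": [0, 0, 0], "delta_rot": [0, 0, 0]},
  {"translation": [0, 0, 0], "delta_rot": [0, 0, 0]},
  {"translation": [0, 0, 0], "delta_rot": [0, 0, 0]},
], jaw=1.2)

```text
time: 53.88
eef_pos: [0.3778, -0.4605, 0.1443]
tool_rot: [0.001, 0.727, 0.687, -0.001]
contact_force: [-1.8, 0.1, 6.0]
gripper_width: 0.0175
```

Run:
```python
from h import *
p=pose()[0]; print(p); h=np.array([-.410,.028]); d=p[1:]-h-np.array([0,.006]); print(d,np.degrees(np.arctan2(d[1],d[0])))
prev=d
for a in range(10,101,10):
    r=-np.radians(a); n=np.array([d[0]*np.cos(r)-d[1]*np.sin(r),d[0]*np.sin(r)+d[1]*np.cos(r)]); s=(n-prev)*100; prev=n
    print(a,"tool x",s[0].round(2),"tool z",-s[1].round(2),n.round(4))
```

```text
[ 0.37776279 -0.46051478  0.14431932]
[-0.05051478  0.11031932] 114.6028570819838
10 tool x 1.99 tool z -0.71 [-0.0306  0.1174]
20 tool x 2.09 tool z -0.35 [-0.0097  0.1209]
30 tool x 2.11 tool z 0.01 [0.0114 0.1208]
40 tool x 2.08 tool z 0.38 [0.0322 0.117 ]
50 tool x 1.98 tool z 0.74 [0.052  0.1096]
60 tool x 1.82 tool z 1.07 [0.0703 0.0989]
70 tool x 1.61 tool z 1.37 [0.0864 0.0852]
80 tool x 1.35 tool z 1.63 [0.0999 0.0689]
90 tool x 1.04 tool z 1.84 [0.1103 0.0505]
100 tool x 0.71 tool z 1.99 [0.1174 0.0306]
```

>>> step_arm([
  {"translation": [1.0, 0, -0.4], "delta_rot": [0, 0, 0]},
  {"translation": [1.0, 0, -0.31], "delta_rot": [0, 0, 0]},
  {"translation": [1.04, 0, -0.2], "delta_rot": [0, 0, 0]},
  {"translation": [1.05, 0, -0.15], "delta_rot": [0, 0, 0]},
  {"translation": [1.06, 0, 0], "delta_rot": [0, 0, 0]},
  {"translation": [1.05, 0, 0], "delta_rot": [0, 0, 0]},
  {"translation": [1.04, 0, 0.15], "delta_rot": [0, 0, 0]},
  {"translation": [1.04, 0, 0.23], "delta_rot": [0, 0, 0]},
  {"translation": [1.0, 0, 0.33], "delta_rot": [0, 0, 0]},
  {"translation": [0.98, 0, 0.41], "delta_rot": [0, 0, 0]},
  {"translation": [0.93, 0, 0.5], "delta_rot": [0, 0, 0]},
  {"translation": [0.89, 0, 0.57], "delta_rot": [0, 0, 0]},
  {"translation": [0, 0, 0], "delta_rot": [0, 0, 0]},
])

```text
time: 55.5
eef_pos: [0.3843, -0.3367, 0.1318]
tool_rot: [-0.001, 0.727, 0.687, 0.001]
contact_force: [-2.5, 3.8, 8.1]
gripper_width: 0.0169
```

>>> step_arm([
  {"translation": [0.82, 0, 0.66], "delta_rot": [0, 0, 0]},
  {"translation": [0.79, 0, 0.71], "delta_rot": [0, 0, 0]},
  {"translation": [0.7, 0, 0.8], "delta_rot": [0, 0, 0]},
  {"translation": [0.65, 0, 0.83], "delta_rot": [0, 0, 0]},
  {"translation": [0.55, 0, 0.9], "delta_rot": [0, 0, 0]},
  {"translation": [0.49, 0, 0.94], "delta_rot": [0, 0, 0]},
  {"translation": [0.38, 0, 0.98], "delta_rot": [0, 0, 0]},
  {"translation": [0, 0, 0], "delta_rot": [0, 0, 0]},
  {"translation": [0, 0, 0], "delta_rot": [0, 0, 0]},
])

```text
time: 56.62
eef_pos: [0.3866, -0.2933, 0.0726]
tool_rot: [-0.002, 0.727, 0.687, 0.001]
contact_force: [0.3, 4.9, 3.7]
gripper_width: 0.0175
```

>>> step_arm([
  {"translation": [0.05, 0, 0.3], "delta_rot": [0, 0, 0]},
  {"translation": [0, 0, 0.1], "delta_rot": [0, 0, 0]},
  {"translation": [0, 0, 0], "delta_rot": [0, 0, 0]},
])

```text
time: 57.0
eef_pos: [0.3866, -0.2921, 0.0687]
tool_rot: [-0.003, 0.727, 0.687, 0.001]
contact_force: [1.3, 8.4, 3.8]
gripper_width: 0.0175
```

>>> step_arm([
  {"translation": [0, 0, 0], "delta_rot": [0, 0, 0]},
  {"translation": [0, 0, 0], "delta_rot": [0, 0, 0]},
  {"translation": [0, 0, 0], "delta_rot": [0, 0, 0]},
  {"translation": [0, 0, 0], "delta_rot": [0, 0, 0]},
  {"translation": [0, 0, -4], "delta_rot": [0, 0, 0]},
  {"translation": [0, 0, -6], "delta_rot": [0, 0, 0]},
  {"translation": [0, 0, -6], "delta_rot": [0, 0, 0]},
  {"translation": [0, 0, -6], "delta_rot": [0, 0, 0]},
  {"translation": [-3, -5, -4], "delta_rot": [0, 0, 0]},
  {"translation": [0, 0, 0], "delta_rot": [0, 0, 0]},
  {"translation": [0, 0, 0], "delta_rot": [0, 0, 0]},
], jaw=3.5)

```text
time: 58.38
eef_pos: [0.3414, -0.3182, 0.3236]
tool_rot: [-0.0, 0.727, 0.686, 0.0]
contact_force: [-0.7, 0.3, -0.8]
gripper_width: 0.0354
```

Run:
```python
from h import *
p,w=look("wrist","wg.png",["guard_tab"])
s=w[(w[...,2]>.05)&(w[...,2]<.09)&(w[...,1]>-.312)&(w[...,1]<-.275)&(abs(w[...,0]-.387)<.012)]
print("tab",len(s),np.percentile(s,[3,50,97],axis=0).round(4).tolist())
s=w[(w[...,2]>.05)&(w[...,2]<.09)&(w[...,1]>-.40)&(w[...,1]<-.32)&(abs(w[...,0]-.384)<.03)]
if len(s)>9: print("plate z by y",[(y,np.median(s[abs(s[:,1]-y)<.008][:,2]).round(4)) for y in (-.39,-.36,-.33)])
p,w=look("scene","s9.png",["core","guard_tab","cap_drawer_handle","label_drawer_handle"])
q=w[env.regions_of(p,"core")[0]["pixels"]]; print("core",np.nanpercentile(q,[2,50,98],axis=0).round(3).tolist())
a=p["color"]; t=env.capture("top"); cv2.imwrite("pics/fin.png",np.vstack([cv2.resize(a[160:310,80:430],(700,300)),cv2.resize(t["color"][150:300,80:430],(700,300))]))
print(pose()[0],env.get_state()["contact_force"])
```

```text
guard_tab 0.93 [288.2 154.9] [ 0.387 -0.299  0.064]
tab 277 [[0.3782, -0.311, 0.0627], [0.3865, -0.2971, 0.0644], [0.395, -0.2834, 0.0658]]
plate z by y [(-0.39, np.float64(0.0629)), (-0.36, np.float64(0.0629)), (-0.33, np.float64(0.063))]
core 0.67 [136.9 219.9] [0.594 0.437 0.081]
guard_tab 0.81 [358.8 190.4] [ 0.383 -0.289  0.068]
cap_drawer_handle 0.91 [178.7 227.3] [0.585 0.311 0.003]
label_drawer_handle 0.95 [148.3 246.7] [0.502 0.436 0.04 ]
core [[0.59, 0.413, 0.065], [0.598, 0.431, 0.094], [0.633, 0.449, 0.111]]
[ 0.34196048 -0.31846775  0.32370072] [0.86906222 0.42877862 0.97208942]
```

View pics/fin.png

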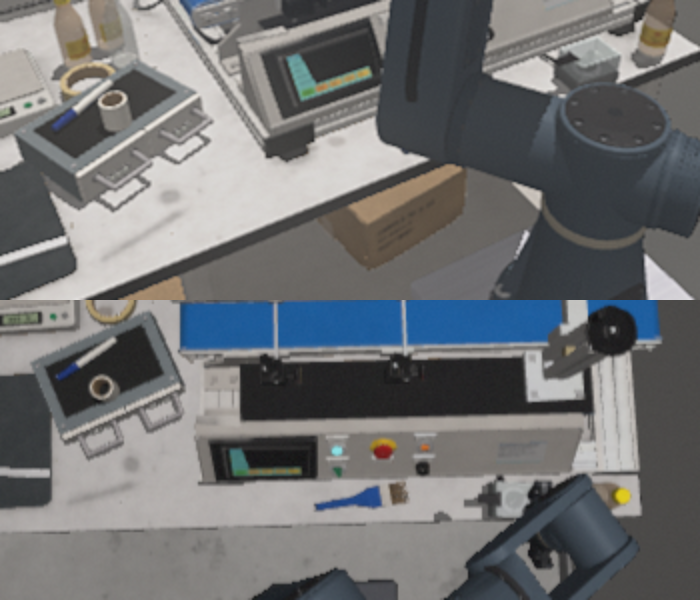

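The final picture shows both drawers shut, the core upright on the chest (top view (102,387)), the guard closed, no loose caps, and the brush and bottle in place. I'm handing the job in.

```bash
python3 -c "
from cell import env
print(env.finish_job())"
```

```text
the job is handed in; nothing more can be done
None
```

I did every step in the required order and handed the job in at about 59 s of the 200 s.

- **Core and left drawer:** I stood the core upright on top of the chest and pushed the left drawer shut to its stop.
- **Caps and right drawer:** Two caps were present in this run. One was knocked aside on the bench, so I measured it again before gripping it. Both lay flat in the right drawer before I pushed it shut to its stop. I could not see them after that.
- **Selector and guard:** I lifted the guard, turned the selector clockwise to its stop, and swung the guard shut again.

**Last checks:**
- After shutting, both drawer handles measured the same distance out, within about 1 mm of each other.
- The selector bar measured 57–59° of turn, against about 60° at the stop and 54° required. The wrist torque rose sharply at the end of the turn, which fits the stop.
- The guard's plate is level and its tab is at the same height as at the start.
- The core is upright on the chest, with its base at about z = 0.06 m.
- The brush and bottle look untouched in the pictures. I did not measure them at the end.
- The arm was clear of everything at hand-in.

No check failed. The trained networks gave some wrong low-confidence labels, such as a cap reported as the core, so I relied on depth measurements instead.

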